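Make two autoclave trays ready: clear, lid and sort the instrument boxes

TASK

Get the next two autoclave loads ready. Put the plastic syringes left on the trays, which must not be heated, in the kidney dish; close every instrument box with the lid of its own colour, pushed fully home, and stand it flat inside a tray with its contents still in it: handpieces go on the tray with the blue grips, the bur stand on the tray with the black grips. An instrument found without a box goes on its tray bare; never tip a box over, and leave the teal cassette and the tape roll alone.

Things in the scene. Friction and masses are not known exactly. Their poses are not given: they have to be found in the camera images.
- box_green: open deep green box, 50 (x) x 134 (y) x 46 mm, walls and floor 2.5 mm, about 0.2 kg; grip it across the 50 mm. Origin: centre of its underside, z up. At the start each box that is there holds one thing, a handpiece or the bur stand; which box holds which changes. Not every box is there every time
- box_yellow: open deep yellow box, 50 (x) x 134 (y) x 46 mm, walls and floor 2.5 mm, about 0.2 kg; grip it across the 50 mm. Origin: centre of its underside, z up. At the start each box that is there holds one thing, a handpiece or the bur stand; which box holds which changes. Not every box is there every time
- box_red: open deep red box, 50 (x) x 134 (y) x 46 mm, walls and floor 2.5 mm, about 0.2 kg; grip it across the 50 mm. Origin: centre of its underside, z up. At the start each box that is there holds one thing, a handpiece or the bur stand; which box holds which changes. Not every box is there every time
- lid_green: lid of the green box, there even when its box is not; lies lip down. Plug lip 6 mm deep (42 x 126 mm, foot tapered to 39 x 123), plate 49 x 133 x 3.5 mm, grip bar on top 12 (x) x 50 (y) x 18 mm. Origin: centre of the lip's underside. Lip has 1.5 mm clearance per side in the box mouth; seated, its origin is 40 mm above the box's; either way round. Lids differ only in colour. 0.08 kg
- lid_yellow: lid of the yellow box, there even when its box is not; lies lip down. Plug lip 6 mm deep (42 x 126 mm, foot tapered to 39 x 123), plate 49 x 133 x 3.5 mm, grip bar on top 12 (x) x 50 (y) x 18 mm. Origin: centre of the lip's underside. Lip has 1.5 mm clearance per side in the box mouth; seated, its origin is 40 mm above the box's; either way round. Lids differ only in colour. 0.08 kg
- lid_red: lid of the red box, there even when its box is not; lies lip down. Plug lip 6 mm deep (42 x 126 mm, foot tapered to 39 x 123), plate 49 x 133 x 3.5 mm, grip bar on top 12 (x) x 50 (y) x 18 mm. Origin: centre of the lip's underside. Lip has 1.5 mm clearance per side in the box mouth; seated, its origin is 40 mm above the box's; either way round. Lids differ only in colour. 0.08 kg
- handpiece_1: a dental handpiece, white and steel, 18 x 120 x 18 mm, lying in a box along its length. Grip it across. Origin: middle of its underside, y along its length. When its box is missing at a start it lies bare on the worktop
- handpiece_2: a dental handpiece, white and steel, 18 x 120 x 18 mm, lying in a box along its length. Grip it across. Origin: middle of its underside, y along its length. When its box is missing at a start it lies bare on the worktop
- bur_stand: a blue bur stand, a block 32 x 72 x 20 mm with small burs standing in it (43 mm high in all), standing in a box; grip the block across its 32 mm (x). Origin: centre of its underside, y along its length. When its box is missing at a start it stands bare on the worktop
- syringe_1: a white plastic rinse syringe with dark rings, 18 x 116 x 18 mm, 20 g, left lying in one of the trays. Origin: middle of its underside; y along its length, grip the barrel across x. Not every syringe is there every time
- syringe_2: a white plastic rinse syringe with dark rings, 18 x 116 x 18 mm, 20 g, left lying in one of the trays. Origin: middle of its underside; y along its length, grip the barrel across x. Not every syringe is there every time
- tray_blue: fixed perforated aluminium tray with blue end grips and edge strips, 200 (x) x 160 (y) mm plus 12 mm tabs at the x ends, floor 2 mm thick, rim 12 mm high. Origin: centre of its underside. Takes two boxes side by side, length along its y, say 44 mm either side of the middle along its x. Vacuum cycle, for handpieces
- tray_black: fixed perforated aluminium tray with black end grips and edge strips, 200 (x) x 160 (y) mm plus 12 mm tabs at the x ends, floor 2 mm thick, rim 12 mm high. Origin: centre of its underside. Takes two boxes side by side, length along its y, say 44 mm either side of the middle along its x. Standard cycle, for the bur stand
- kidney_dish: steel kidney-shaped dish, 97 x 183 x 32 mm, floor 2 mm thick, about 62 x 150 mm clear at the floor and wider at the rim; it does not move. Origin: centre of its underside, y along its length; bow-shaped, yet a syringe laid along y over the origin lies inside
- pen: bystander: a blue and white pen, 11 x 145 mm, lying behind the boxes
- teal_cassette: bystander: a small shut teal cassette, 60 x 120 x 22 mm, at the back; leave it
- tape_roll: bystander: a roll of beige tape, 96 mm across, 25 mm high, at the back; leave it

How it is judged:
At the end, for the whole second after the job is handed in: handpieces on the blue tray, bur stand on the black one, upright; each box flat in its tray (under 3.4 degrees), contents in it, lid of its colour seated (origin 36 to 43 mm above the box's, within 4 mm sideways); each syringe in the dish (within 42 x 80 mm of its middle, under 35 mm); at rest (x of lid_green in the frame of box_green between -0.004 and 0.004 m and y of lid_green in the frame of box_green between -0.004 and 0.004 m and z of lid_green in the frame of box_green between 0.036 and 0.043 m and angle between the y axis of lid_green and the y axis of box_green, either way round below 0.1 rad and angle between each of box_green, box_yellow, box_red's own z axis and vertical below 0.06 rad and linear speed of each of box_green, box_yellow, box_red, handpiece_1, handpiece_2, bur_stand, syringe_1, syringe_2 below 0.02 m/s and ((x of handpiece_1 in the frame of box_green between -0.026 and 0.026 m and y of handpiece_1 in the frame of box_green between -0.067 and 0.067 m and z of handpiece_1 in the frame of box_green between -0.003 and 0.042 m and x of box_green in the frame of tray_blue between -0.075 and 0.075 m and y of box_green in the frame of tray_blue between -0.06 and 0.06 m and z of box_green in the frame of tray_blue between -0.002 and 0.007 m) or (x of handpiece_2 in the frame of box_green between -0.026 and 0.026 m and y of handpiece_2 in the frame of box_green between -0.067 and 0.067 m and z of handpiece_2 in the frame of box_green between -0.003 and 0.042 m and x of box_green in the frame of tray_blue between -0.075 and 0.075 m and y of box_green in the frame of tray_blue between -0.06 and 0.06 m and z of box_green in the frame of tray_blue between -0.002 and 0.007 m) or (x of bur_stand in the frame of box_green between -0.026 and 0.026 m and y of bur_stand in the frame of box_green between -0.067 and 0.067 m and z of bur_stand in the frame of box_green between -0.003 and 0.042 m and x of box_green in the frame of tray_black between -0.075 and 0.075 m and y of box_green in the frame of tray_black between -0.06 and 0.06 m and z of box_green in the frame of tray_black between -0.002 and 0.007 m)) and x of lid_yellow in the frame of box_yellow between -0.004 and 0.004 m and y of lid_yellow in the frame of box_yellow between -0.004 and 0.004 m and z of lid_yellow in the frame of box_yellow between 0.036 and 0.043 m and angle between the y axis of lid_yellow and the y axis of box_yellow, either way round below 0.1 rad and ((x of handpiece_1 in the frame of box_yellow between -0.026 and 0.026 m and y of handpiece_1 in the frame of box_yellow between -0.067 and 0.067 m and z of handpiece_1 in the frame of box_yellow between -0.003 and 0.042 m and x of box_yellow in the frame of tray_blue between -0.075 and 0.075 m and y of box_yellow in the frame of tray_blue between -0.06 and 0.06 m and z of box_yellow in the frame of tray_blue between -0.002 and 0.007 m) or (x of handpiece_2 in the frame of box_yellow between -0.026 and 0.026 m and y of handpiece_2 in the frame of box_yellow between -0.067 and 0.067 m and z of handpiece_2 in the frame of box_yellow between -0.003 and 0.042 m and x of box_yellow in the frame of tray_blue between -0.075 and 0.075 m and y of box_yellow in the frame of tray_blue between -0.06 and 0.06 m and z of box_yellow in the frame of tray_blue between -0.002 and 0.007 m) or (x of bur_stand in the frame of box_yellow between -0.026 and 0.026 m and y of bur_stand in the frame of box_yellow between -0.067 and 0.067 m and z of bur_stand in the frame of box_yellow between -0.003 and 0.042 m and x of box_yellow in the frame of tray_black between -0.075 and 0.075 m and y of box_yellow in the frame of tray_black between -0.06 and 0.06 m and z of box_yellow in the frame of tray_black between -0.002 and 0.007 m)) and x of lid_red in the frame of box_red between -0.004 and 0.004 m and y of lid_red in the frame of box_red between -0.004 and 0.004 m and z of lid_red in the frame of box_red between 0.036 and 0.043 m and angle between the y axis of lid_red and the y axis of box_red, either way round below 0.1 rad and ((x of handpiece_1 in the frame of box_red between -0.026 and 0.026 m and y of handpiece_1 in the frame of box_red between -0.067 and 0.067 m and z of handpiece_1 in the frame of box_red between -0.003 and 0.042 m and x of box_red in the frame of tray_blue between -0.075 and 0.075 m and y of box_red in the frame of tray_blue between -0.06 and 0.06 m and z of box_red in the frame of tray_blue between -0.002 and 0.007 m) or (x of handpiece_2 in the frame of box_red between -0.026 and 0.026 m and y of handpiece_2 in the frame of box_red between -0.067 and 0.067 m and z of handpiece_2 in the frame of box_red between -0.003 and 0.042 m and x of box_red in the frame of tray_blue between -0.075 and 0.075 m and y of box_red in the frame of tray_blue between -0.06 and 0.06 m and z of box_red in the frame of tray_blue between -0.002 and 0.007 m) or (x of bur_stand in the frame of box_red between -0.026 and 0.026 m and y of bur_stand in the frame of box_red between -0.067 and 0.067 m and z of bur_stand in the frame of box_red between -0.003 and 0.042 m and x of box_red in the frame of tray_black between -0.075 and 0.075 m and y of box_red in the frame of tray_black between -0.06 and 0.06 m and z of box_red in the frame of tray_black between -0.002 and 0.007 m)) and x of handpiece_1 in the frame of tray_blue between -0.09 and 0.09 m and y of handpiece_1 in the frame of tray_blue between -0.07 and 0.07 m and z of handpiece_1 in the frame of tray_blue between -0.002 and 0.012 m and angle between each of handpiece_1, handpiece_2, bur_stand's own z axis and vertical below 0.2 rad and x of handpiece_2 in the frame of tray_blue between -0.09 and 0.09 m and y of handpiece_2 in the frame of tray_blue between -0.07 and 0.07 m and z of handpiece_2 in the frame of tray_blue between -0.002 and 0.012 m and x of bur_stand in the frame of tray_black between -0.09 and 0.09 m and y of bur_stand in the frame of tray_black between -0.07 and 0.07 m and z of bur_stand in the frame of tray_black between -0.002 and 0.012 m and x of syringe_1 in the frame of kidney_dish between -0.042 and 0.042 m and y of syringe_1 in the frame of kidney_dish between -0.08 and 0.08 m and z of syringe_1 in the frame of kidney_dish between -0.002 and 0.035 m and x of syringe_2 in the frame of kidney_dish between -0.042 and 0.042 m and y of syringe_2 in the frame of kidney_dish between -0.08 and 0.08 m and z of syringe_2 in the frame of kidney_dish between -0.002 and 0.035 m); the robot touches nothing.
It fails at once if a box is tipped over (more than 45 degrees) (angle between any of box_green, box_yellow, box_red's own z axis and vertical above 0.8 rad).
It fails at once if the teal cassette or the tape roll is shoved more than 5 cm (distance of any of teal_cassette, tape_roll from where it was at the start of the episode above 0.05 m).
Of box_green, box_yellow, box_red only 2 to 3 are there at a start; the rules pass over those that are not, and their reading is None.
Of syringe_1, syringe_2 only 1 to 2 are there at a start; the rules pass over those that are not, and their reading is None.
At some moment in a run one of box_green, lid_green, box_yellow, lid_yellow, box_red, lid_red, syringe_1, syringe_2 may be knocked a few centimetres aside while the robot is not near it.
It also fails if it takes over 210 s, if anything falls off the work surface, if the arm or the gripper's body presses on something with over 40 N, if the wrist force passes 120 N, or if a joint passes its speed limit or range.

ROBOT

A 7-joint arm with a two-finger parallel gripper is mounted at the origin on a cart in front of the work surface, level with it; the furniture and walls round the work are solid. World frame = base frame: x ahead of the robot, y to its left, z up, the work surface at z = 0. Lengths are in m, angles in rad, forces in N, time in s.
With the tool pointing down it reaches from about 0.425 to 0.925 m from the base axis. Payload 6.8 kg.
Tool frame: the origin (TCP) lies at the very end of the fingers, on their centre line; the grasp point (between the pads) lies 19 mm behind it (r.tcp_to_grasp is the distance from the TCP to the grasp point, in m); z points along the fingers, y is the line along which they close (so a half turn about z gives the same grasp; the last joint's range is limited). The gripper opens to 85 mm and grips with 20 to 120 N. Pads are 22 mm wide; open, the fingers measure 114 mm over their backs; the gripper's body (76 mm by 85 mm) begins 54 mm behind the grasp point. The pads swing forward as they close: fully open they stand 13 mm farther back than shut.
Start: joints at [1.21, 0.477, 0.022, 1.555, -0.011, 1.109, -0.083], TCP at [0.169, -0.654, 0.231] pointing down, gripper open.
Joint ranges: [-2.96, 2.96], [-0.34, 2.1], [-1.41, 1.46], [0.24, 2.44], [-1.37, 4.51], [0.17, 1.92], [-2.96, 2.96]. Speed limits (rad/s): [2.39, 2.39, 3.14, 3.14, 3.14, 3.14, 3.14].

INTERFACE

Orientations are given as a rotation vector (axis times angle).
In Python, from bench import r gives the robot as it stands.
- The arm moves only by the tool step_arm, never from a script. Its argument "moves" is a list of rows, each a list of 7 numbers: the shift along the tool's x, y, z in mm, then the turn, a rotation vector about the tool's x, y, z in rad, then the finger opening in mm, from 0 to 85.4. A call has 1 to 8 rows; each row is the pose to reach, as a shift and turn from the pose commanded when the call began, along the tool's axes at that moment; what a row does not reach only later rows make up. A row lasts 1/10 s, in which the tool goes at most 50 mm and 8.59 degrees, less where a joint would pass 70% of its speed; a pose out of reach is approached as far as the arm can. A call with a gripper value outside its range is refused whole. The fingers move at their own pace and stop on an object; "grip_force" is the grip in N (left out, the last holds). Time passes only in rows, so rows that repeat a pose let the fingers close. It gives the time, the measured TCP pose, the force, the opening and the grip force at its end, in the units of the state.
- r.get_obs(): the state, without advancing time (a new reading comes with each control period).
- r.grab_frame(name): name is "side" or "top" or "wrist"; returns a dict with "image" (420x560x3 uint8, red, green, blue), "depth" (420x560 float32, m along the optical axis (not along the pixel's ray), 0 where there is no reading), "mtx" (3x3 intrinsics, pixels), "k1" (the pictures are not rectified: a ray, as slopes to the right and down, at radius r is drawn at 1 + k1 r^2 times it, then the intrinsics apply), "rvec" (rotation vector, rad) and "tvec" (3), from world to camera coordinates, as OpenCV has them. Camera axes: x right, y down, z forward; pixel columns grow to the right and rows downward; lengths in m; the calibration is good to about 2 mm. A picture is of the moment at which its call begins.
- r.hand_in(): hands the job in; it is judged then, once.
The state is a dict: "clock": time; "joints": joint angles; "qvel": joint speeds; "tau": joint torques, N m; "tcp_pos": TCP position; "orientation": TCP orientation; "contact_force": force on the tool from outside, world axes, zero at the start; "moment": the same for the moment, N m; "grip_width": finger opening in m; "gripper_force": force on a finger pad.
Only numpy, scipy, OpenCV 4.12 (cv2) and the standard library are available. Lean on these libraries where they do the work, as an engineer would, in place of code of your own. Each camera call takes 0.05 s, during which the arm holds its last target. There are 200 camera calls.

## Working session

There is one attempt and no reset: what is moved stays moved. The work goes in short steps, Python scripts to look and compute and a tool call to move; the robot and the scene stay as the last step left them, time stands still between calls to the robot, and variables do not carry over. Pictures are saved under pics/ and viewed, at most 14 in all, crops included, and the job is handed in when it is done.

Besides the shell and the picture viewer there is one more tool, called after "Call:" by a JSON object that holds its "name" and its "arguments". step_arm: Moves the arm, as the interface text tells. Its arguments: {"type":"object","properties":{"moves":{"type":"array","items":{"type":"array","items":{"type":"number"}}},"grip_force":{"type":"number"}},"required":["moves"]}

```bash
ls; mkdir -p pics
cat > h.py <<'E'
import numpy as np, cv2
from scipy.spatial.transform import Rotation as R
from bench import r
def grab(n,save=None):
    f=r.grab_frame(n)
    if save: cv2.imwrite('pics/'+save,f['image'][:,:,::-1])
    return f
def cloud(f):
    d=f['depth'];K=f['mtx'];h,w=d.shape
    u,v=np.meshgrid(np.arange(w),np.arange(h))
    xd=(u-K[0,2])/K[0,0];yd=(v-K[1,2])/K[1,1];x,y=xd.copy(),yd.copy()
    for _ in range(8):
        s=1+f['k1']*(x*x+y*y);x,y=xd/s,yd/s
    P=np.stack([x*d,y*d,d],-1)
    M=cv2.Rodrigues(np.array(f['rvec'],float))[0]
    W=(P-np.array(f['tvec']).ravel())@M
    W[d<=0]=np.nan
    return W
E
python3 - <<'E'
from h import *
o=r.get_obs();print({k:np.round(v,3) for k,v in o.items()})
for n in('top','side'):
    f=grab(n,n+'0.png');W=cloud(f);np.savez('/tmp/'+n+'.npz',W=W,im=f['image'])
    print(n,np.nanmin(W.reshape(-1,3),0),np.nanmax(W.reshape(-1,3),0), -cv2.Rodrigues(np.array(f['rvec'],float))[0].T@np.array(f['tvec']).ravel())
E
```

```text
pics
{'clock': np.float64(0.0), 'joints': array([ 1.21 ,  0.478,  0.022,  1.556, -0.012,  1.109, -0.083]), 'qvel': array([ 0.001, -0.002,  0.001, -0.002,  0.001, -0.001,  0.001]), 'tau': array([-0.0000e+00, -5.9646e+01,  1.6080e+00, -2.8120e+01,  1.2000e-02,
        9.0000e-03,  0.0000e+00]), 'tcp_pos': array([ 0.169, -0.653,  0.23 ]), 'orientation': array([-3.115e+00, -3.960e-01,  1.000e-03]), 'contact_force': array([ 0.325, -0.457,  0.089]), 'moment': array([-0.026,  0.035,  0.076]), 'gripper_force': np.float64(0.0), 'grip_width': np.float64(0.085)}
top [-0.21404832 -0.89860204 -0.81551279] [1.07877719 0.67430146 0.52538018] [0.54052409 0.01250558 0.89155503]
side [-0.19712057 -0.80345817 -0.51264576] [1.14198594 0.99140748 0.66107613] [-0.39807266 -0.91653894  0.63450119]
```

View pics/top0.png

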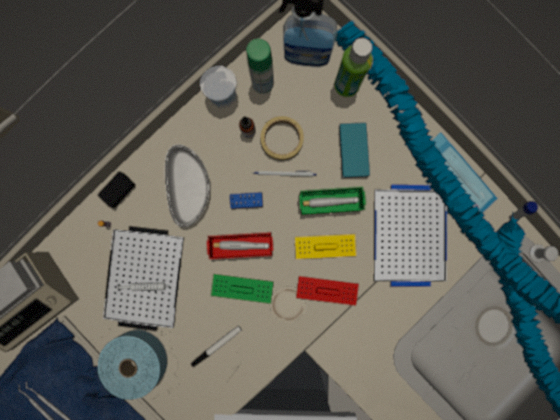

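View pics/side0.png

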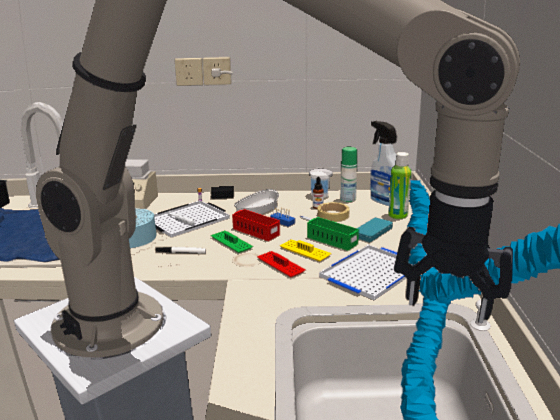

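The top view shows the red box (240,246) and green box (332,201), each holding a handpiece. The bare bur stand is at (247,200). The lids are green (242,289), yellow (325,246) and red (327,291). A syringe lies on the black tray (142,287), with the dish at (187,187) and the blue tray at (410,236). The yellow box is absent.

```bash
cat >> h.py <<'E'
def rect(pts):
    (cx,cy),(w,h),a=cv2.minAreaRect(pts[:,:2].astype(np.float32))
    if w<h: a+=90
    return np.round([cx,cy,max(w,h),min(w,h)],4), round((a)%180,1)  # long-axis direction deg in world xy
def hsv(f): return cv2.cvtColor(f['image'],cv2.COLOR_RGB2HSV).astype(int)
def region(f,W,box,hr,smin=110,vmin=40,zr=(-.02,.2),erode=0):
    H=hsv(f);m=np.zeros(H.shape[:2],bool);a,b,c,d=box;m[b:d,a:c]=1
    h=H[...,0];hm=(h>=hr[0])&(h<=hr[1]) if hr[0]<hr[1] else (h>=hr[0])|(h<=hr[1])
    m&=hm&(H[...,1]>=smin)&(H[...,2]>=vmin)&(W[...,2]>zr[0])&(W[...,2]<zr[1])
    n,l,s,_=cv2.connectedComponentsWithStats(m.astype(np.uint8))
    k=1+np.argmax(s[1:,4]);return l==k
E
python3 - <<'E'
from h import *
d=np.load('/tmp/top.npz');f={'image':d['im']};W=d['W']
def rep(n,box,hr,**k):
    m=region(f,W,box,hr,**k);P=W[m];print(n,m.sum(),rect(P),'z',np.round(np.percentile(P[:,2],[2,25,50,75,98]),3))
rep('boxgreen',(290,170,375,230),(45,85));rep('boxred',(200,225,285,270),(170,8))
rep('boxgreen top',(290,170,375,230),(45,85),zr=(.035,.06));rep('boxred top',(200,225,285,270),(170,8),zr=(.035,.06))
rep('lidgreen',(200,265,285,310),(45,85));rep('lidred',(285,270,370,312),(170,8));rep('lidyel',(285,225,365,270),(20,35))
rep('bur',(220,180,275,220),(100,130),smin=90)
for n,(a,b,c,e) in dict(blue=(372,188,448,284),black=(104,228,185,328),dish=(164,145,212,228)).items():
    P=W[b:e,a:c].reshape(-1,3);print(n,np.nanpercentile(P,[1,50,99],axis=0).round(3))
for p in [(103,324),(175,325),(184,237),(115,230),(373,190),(443,190),(445,282),(376,282),(186,146),(187,228),(143,287)]: print(p,W[p[1],p[0]].round(3))
im=d['im'][:,:,::-1]
a=cv2.resize(im[220:335,95:205],None,fx=5,fy=5,interpolation=2);b=cv2.resize(im[140:235,160:380],None,fx=3.6,fy=3.6,interpolation=2)
cv2.imwrite('pics/c1.png',a);cv2.imwrite('pics/c2.png',b[:, :800])
E
```

```text
boxgreen 1007 (array([ 0.623 , -0.0872,  0.1364,  0.0484]), 95.4) z [-0.001  0.001  0.003  0.023  0.047]
boxred 1176 (array([0.5207, 0.1041, 0.14  , 0.0523]), 95.0) z [-0.001  0.002  0.003  0.013  0.048]
boxgreen top 175 (array([ 0.6216, -0.0873,  0.1365,  0.0455]), 95.7) z [0.037 0.044 0.045 0.046 0.048]
boxred top 180 (array([0.5221, 0.1042, 0.1398, 0.0484]), 95.5) z [0.037 0.044 0.045 0.046 0.048]
lidgreen 1249 (array([0.4287, 0.1002, 0.1297, 0.0457]), 84.6) z [0.006 0.009 0.01  0.011 0.028]
lidred 1365 (array([ 0.4288, -0.0865,  0.1354,  0.0514]), 82.6) z [0.006 0.008 0.009 0.011 0.028]
lidyel 1393 (array([ 0.5248, -0.0796,  0.1345,  0.0505]), 94.2) z [0.001 0.008 0.009 0.011 0.028]
bur 428 (array([0.6203, 0.0965, 0.0679, 0.0298]), 94.9) z [0.015 0.018 0.02  0.021 0.041]
blue [[ 0.449 -0.351 -0.003]
 [ 0.553 -0.267  0.002]
 [ 0.656 -0.184  0.06 ]]
black [[ 0.335  0.23  -0.003]
 [ 0.443  0.319  0.002]
 [ 0.552  0.414  0.019]]
dish [[ 0.559  0.176 -0.003]
 [ 0.649  0.229  0.001]
 [ 0.742  0.284  0.031]]
(103, 324) [ 0.334  0.413 -0.001]
(175, 325) [ 0.341  0.247 -0.   ]
(184, 237) [0.536 0.233 0.001]
(115, 230) [0.546 0.388 0.011]
(373, 190) [ 0.652 -0.184 -0.   ]
(443, 190) [ 0.648 -0.315  0.07 ]
(445, 282) [ 0.452 -0.349  0.002]
(376, 282) [ 0.449 -0.194 -0.003]
(186, 146) [0.734 0.231 0.029]
(187, 228) [0.556 0.227 0.   ]
(143, 287) [0.424 0.315 0.02 ]
```

View pics/c1.png

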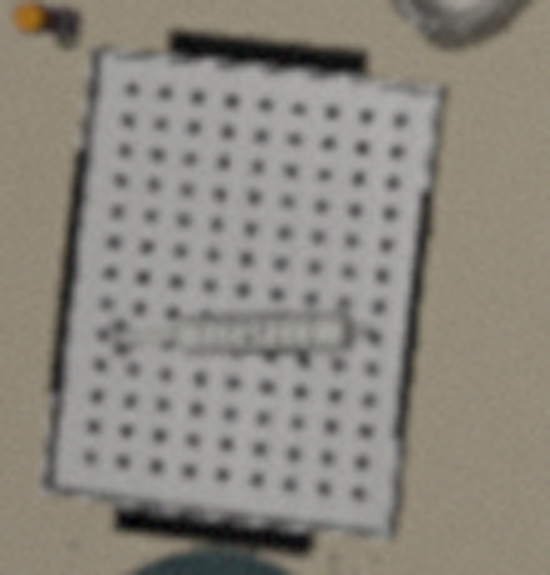

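```bash
cat >> h.py <<'E'
def tgt(x,y,z,yd,base=None):
    """rel. move (mm, rotvec) from current pose (or base=(x,y,z,yd)) to tool-down pose with tool y along yd deg"""
    def down(a): 
        a=np.radians(a);Y=np.array([np.cos(a),np.sin(a),0]);Z=np.array([0,0,-1.]);return np.stack([np.cross(Y,Z),Y,Z],1)
    if base is None:
        o=r.get_obs();p=o['tcp_pos'];M=R.from_rotvec(o['orientation']).as_matrix()
    else: p=np.array(base[:3]);M=down(base[3])
    d=M.T@(np.array([x,y,z])-p)*1000;w=R.from_matrix(M.T@down(yd)).as_rotvec()
    print('move',d.round(1),w.round(3));return d,w
E
python3 - <<'E'
from h import *
d=np.load('/tmp/top.npz');W=d['W']
def px(u,v,z):  # average neighbourhood xy scaled onto z via camera centre
    C=np.array([0.54052409,0.01250558,0.89155503]);P=np.nanmedian(W[v-2:v+3,u-2:u+3].reshape(-1,3),0);return (C+(P-C)*(z-C[2])/(P[2]-C[2])).round(3)
print('black',[px(*p,.012) for p in [(114,230),(184,238),(173,327),(105,317)]])
print('blue',[px(*p,.012) for p in [(375,190),(446,192),(444,281),(375,280)]])
print('syr',px(118,287,.012),px(168,286,.012))
print('hose',[W[v,u].round(3) for u,v in [(425,150),(435,175),(455,185),(462,205),(470,220),(480,230)]])
p1=(.55,-.25,.25,-35);p2=(.47,-.09,.2,-7.4)
tgt(*p1);tgt(*p2,base=p1)
E
```

```text
black [array([0.546, 0.388, 0.012]), array([0.534, 0.23 , 0.012]), array([0.339, 0.247, 0.012]), array([0.353, 0.402, 0.012])]
blue [array([ 0.65 , -0.184,  0.012]), array([ 0.651, -0.346,  0.012]), array([ 0.456, -0.341,  0.012]), array([ 0.456, -0.187,  0.012])]
syr [0.421 0.373 0.012] [0.429 0.26  0.012]
hose [array([ 0.731, -0.278,  0.069]), array([ 0.681, -0.303,  0.058]), array([ 0.659, -0.341,  0.072]), array([ 0.618, -0.357,  0.07 ]), array([ 0.587, -0.372,  0.075]), array([ 0.566, -0.39 ,  0.081])]
move [ 470.  -294.9  -19.2] [-0.002 -0.    -0.707]
move [  85.2 -157.3   50. ] [ 0.     0.    -0.482]
```

Call:
{"name": "step_arm", "arguments": {"moves": [[470, -295, -19, 0, 0, -0.707, 60], [470, -295, -19, 0, 0, -0.707, 60], [470, -295, -19, 0, 0, -0.707, 60], [470, -295, -19, 0, 0, -0.707, 60], [470, -295, -19, 0, 0, -0.707, 60], [470, -295, -19, 0, 0, -0.707, 60], [470, -295, -19, 0, 0, -0.707, 60], [470, -295, -19, 0, 0, -0.707, 60]]}}

```text
clock: 0.9
tcp_pos: [0.4443, -0.3614, 0.2448]
orientation: [-2.787, -1.45, 0.0]
contact_force: [0.6, -0.5, 0.2]
grip_width: 0.0598
gripper_force: 0.0
```

Run:
```python
from h import *
tgt(.47,-.09,.2,-7.4)
```

```text
move [ 237.  -134.7   44.9] [-0.     0.    -0.482]
```

Call:
{"name": "step_arm", "arguments": {"moves": [[237, -135, 45, 0, 0, -0.482, 60], [237, -135, 45, 0, 0, -0.482, 60], [237, -135, 45, 0, 0, -0.482, 60], [237, -135, 45, 0, 0, -0.482, 60], [237, -135, 45, 0, 0, -0.482, 60], [237, -135, 45, 0, 0, -0.482, 60], [237, -135, 45, 0, 0, -0.482, 60], [237, -135, 45, 0, 0, -0.482, 60]]}}

```text
clock: 1.7
tcp_pos: [0.4687, -0.0914, 0.1998]
orientation: [-2.358, -2.075, 0.001]
contact_force: [0.3, -0.2, -0.8]
grip_width: 0.0601
gripper_force: 0.0
```

Run:
```python
from h import *
o=r.get_obs();print(o['tcp_pos'],o['orientation'],o['joints'].round(2))
f=grab('wrist','w1.png');W=cloud(f)
m=region(f,W,(0,0,560,420),(170,8));P=W[m];print(rect(P),np.percentile(P[:,2],[2,50,98]))
B=P[P[:,2]>.02];print('bar',rect(B))
tgt(.4288,-.0865,.05,-7.4)
```

```text
[ 0.46870105 -0.09141385  0.19977208] [-2.35840378e+00 -2.07503831e+00  9.98422496e-04] [ 0.51  0.23 -0.51  2.02  0.14  0.93 -0.2 ]
(array([ 0.4278, -0.0879,  0.1385,  0.0509]), 83.8) [0.00788721 0.00956942 0.027716  ]
bar (array([ 0.429 , -0.0845,  0.0502,  0.0125]), 84.1)
move [  0.8 -40.3 149.9] [-0.     0.    -0.001]
```

View pics/w1.png

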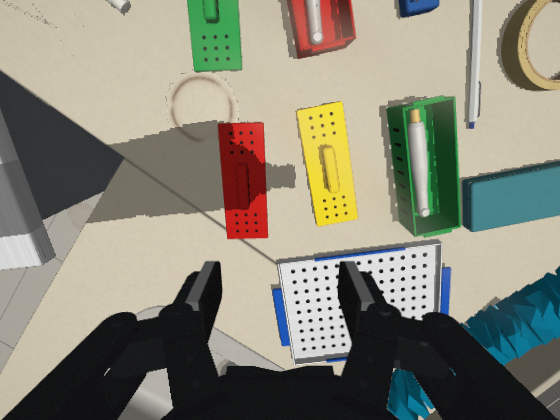

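The wrist view shows the red lid at (243,180), the yellow lid at (327,163) and the green box at (425,165). The blue tray is empty. Going down onto the red lid's bar.

Call:
{"name": "step_arm", "arguments": {"moves": [[0, -40, 100, 0, 0, -0.024, 45], [0, -40, 140, 0, 0, -0.024, 45], [0, -40, 165, 0, 0, -0.024, 45], [0, -40, 180, 0, 0, -0.024, 45], [0, -40, 187.5, 0, 0, -0.024, 40], [0, -40, 187.5, 0, 0, -0.024, 40], [0, -40, 187.5, 0, 0, -0.024, 0], [0, -40, 187.5, 0, 0, -0.024, 0]], "grip_force": 40}}

```text
clock: 2.55
tcp_pos: [0.431, -0.087, 0.0142]
orientation: [2.334, 2.099, 0.003]
contact_force: [-0.7, 0.2, 5.3]
grip_width: 0.0118
gripper_force: 4.3
```

Call:
{"name": "step_arm", "arguments": {"moves": [[0, 0, 0, 0, 0, 0, 0], [0, 0, 0, 0, 0, 0, 0], [0, 0, 0, 0, 0, 0, 0], [0, 0, -30, 0, 0, 0, 0], [0, 0, -80, 0, 0, 0, 0], [0, 0, -110, 0, 0, 0, 0], [0, 0, -110, 0, 0, 0, 0]]}}

```text
clock: 3.25
tcp_pos: [0.4326, -0.0869, 0.1272]
orientation: [2.33, 2.096, 0.008]
contact_force: [0.9, -0.1, -1.8]
grip_width: 0.0111
gripper_force: 39.3
```

Run:
```python
from h import *
print(r.get_obs()['grip_width'],r.get_obs()['tcp_pos'])
f=grab('wrist');W=cloud(f)
m=region(f,W,(0,0,560,420),(170,8),zr=(.1,.2))
P=W[m];print('lid in hand',m.sum(),rect(P),np.percentile(P[:,2],[2,50,98]))
f=grab('top');W=cloud(f)
m=region(f,W,(200,225,285,270),(170,8),zr=(.038,.055));P=W[m];print('box rim',m.sum(),rect(P),np.median(P,0))
```

```text
0.011143395946930286 [ 0.43262111 -0.08690674  0.12724922]
lid in hand 14401 (array([ 0.4328, -0.0851,  0.1332,  0.0491]), 83.9) [0.12084113 0.122372   0.14079154]
box rim 119 (array([0.5014, 0.1166, 0.1265, 0.0435]), 73.3) [0.5011969  0.14677697 0.04531966]
```

Run:
```python
from h import *
tgt(.48,.0,.18,-4)
```

```text
move [ 91.7  41.  -56.5] [ 0.003  0.001 -0.036]
```

Call:
{"name": "step_arm", "arguments": {"moves": [[92, 41, -56, 0.003, 0, -0.036, 0], [92, 41, -56, 0.003, 0, -0.036, 0], [92, 41, -56, 0.003, 0, -0.036, 0], [92, 41, -56, 0.003, 0, -0.036, 0]]}}

```text
clock: 3.75
tcp_pos: [0.4808, 0.0033, 0.1787]
orientation: [-2.291, -2.147, 0.0]
contact_force: [-0.4, -0.3, -1.9]
grip_width: 0.0107
gripper_force: 39.4
```

```bash
cat >> h.py <<'E'
def comps(f,W,hr,zr,smin=110,vmin=40,mn=150):
    H=hsv(f);h=H[...,0];hm=(h>=hr[0])&(h<=hr[1]) if hr[0]<hr[1] else (h>=hr[0])|(h<=hr[1])
    m=hm&(H[...,1]>=smin)&(H[...,2]>=vmin)&(W[...,2]>zr[0])&(W[...,2]<zr[1])
    n,l,s,c=cv2.connectedComponentsWithStats(m.astype(np.uint8))
    for i in range(1,n):
        if s[i,4]>=mn:
            P=W[l==i];print(s[i,4],'px',c[i].round(0),rect(P),'z',np.percentile(P[:,2],[2,50,98]).round(3))
RED=(170,8);GRN=(45,85);YEL=(20,35);BLU=(100,130)
E
python3 - <<'E'
from h import *
print(r.get_obs()['tcp_pos'])
f=grab('wrist','w2.png');W=cloud(f)
print('rim red');comps(f,W,RED,(.036,.055));print('rim green');comps(f,W,GRN,(.036,.055));print('lid');comps(f,W,RED,(.15,.25))
E
```

```text
[0.48075372 0.00329489 0.17866234]
rim red
503 px [291.  62.] (array([0.4978, 0.1145, 0.1087, 0.0171]), 86.7) z [0.037 0.045 0.047]
775 px [347.  92.] (array([0.5453, 0.0996, 0.1317, 0.0233]), 85.0) z [0.036 0.045 0.047]
rim green
926 px [434. 278.] (array([ 0.6277, -0.0872,  0.1413,  0.0417]), 94.4) z [0.036 0.045 0.047]
404 px [399. 280.] (array([ 0.5987, -0.0864,  0.1179,  0.0033]), 95.9) z [0.037 0.045 0.047]
lid
14277 px [279. 220.] (array([0.4808, 0.0053, 0.133 , 0.0492]), 86.1) z [0.172 0.174 0.192]
```

View pics/w2.png

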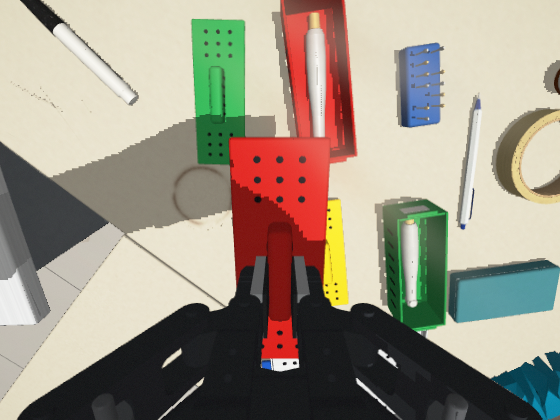

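Call:
{"name": "step_arm", "arguments": {"moves": [[-30, 0, -35, 0, 0, 0, 0], [-40, 0, -70, 0, 0, 0, 0], [-40, 0, -70, 0, 0, 0, 0], [-40, 0, -70, 0, 0, 0, 0]]}}

```text
clock: 4.2
tcp_pos: [0.4759, -0.0409, 0.2474]
orientation: [-2.298, -2.138, 0.006]
contact_force: [-0.1, -0.7, -1.2]
grip_width: 0.0107
gripper_force: 39.5
```

```bash
cat >> h.py <<'E'
def rim(f,W,hr,near,zr=(.036,.055),rad=.11):
    H=hsv(f);h=H[...,0];hm=(h>=hr[0])&(h<=hr[1]) if hr[0]<hr[1] else (h>=hr[0])|(h<=hr[1])
    m=hm&(H[...,1]>=100)&(H[...,2]>=35)&(W[...,2]>zr[0])&(W[...,2]<zr[1])&(np.hypot(W[...,0]-near[0],W[...,1]-near[1])<rad)
    P=W[m];v=np.argwhere(m);print(len(P),'px v',v.min(0),v.max(0),rect(P));return P
E
python3 - <<'E'
from h import *
print(r.get_obs()['tcp_pos'])
f=grab('wrist','w3.png');W=cloud(f)
rim(f,W,RED,(.52,.104),(.04,.055));rim(f,W,GRN,(.622,-.087),(.04,.055));rim(f,W,GRN,(.429,.1),(.005,.012),.08);rim(f,W,GRN,(.429,.1),(.02,.032),.08)
rim(f,W,BLU,(.62,.097),(.01,.025),.06);comps(f,W,RED,(.18,.32))
f=grab('top');W=cloud(f);rim(f,W,RED,(.52,.104),(.04,.055))
E
```

```text
[ 0.47593941 -0.04089942  0.24735527]
772 px v [  0 286] [113 346] (array([0.5234, 0.0895, 0.1103, 0.0499]), 95.0)
753 px v [153 381] [265 426] (array([ 0.6225, -0.0876,  0.1397,  0.0505]), 95.5)
4197 px v [  0 207] [117 251] (array([0.4279, 0.0967, 0.1242, 0.0483]), 84.6)
542 px v [ 30 222] [ 79 234] (array([0.4282, 0.1003, 0.0491, 0.0124]), 82.8)
1180 px v [ 10 385] [ 80 416] (array([0.6211, 0.0987, 0.068 , 0.0313]), 98.6)
14342 px [279. 219.] (array([ 0.4761, -0.0392,  0.1334,  0.0491]), 86.1) z [0.241 0.243 0.261]
211 px v [232 206] [258 273] (array([0.5226, 0.1042, 0.1402, 0.0494]), 95.1)
```

Run:
```python
from h import *
tgt(.522,.1023,.12,5)
```

```text
move [144.9  37.4 126.2] [-0.007 -0.    -0.157]
```

Call:
{"name": "step_arm", "arguments": {"moves": [[145, 37, 80, -0.007, 0, -0.157, 0], [145, 37, 80, -0.007, 0, -0.157, 0], [145, 37, 80, -0.007, 0, -0.157, 0], [145, 37, 80, -0.007, 0, -0.157, 0], [145, 37, 126, -0.007, 0, -0.157, 0], [145, 37, 126, -0.007, 0, -0.157, 0], [145, 37, 126, -0.007, 0, -0.157, 0]]}}

```text
clock: 5.0
tcp_pos: [0.522, 0.1027, 0.121]
orientation: [-2.121, -2.318, 0.001]
contact_force: [0.6, -0.4, -0.3]
grip_width: 0.0109
gripper_force: 39.4
```

Run:
```python
from h import *
print(r.get_obs()['tcp_pos'],r.get_obs()['orientation'])
f=grab('wrist','w4.png');W=cloud(f)
P=rim(f,W,RED,(.522,.104),(.04,.055));comps(f,W,RED,(.08,.2))
f=grab('top');W=cloud(f);rim(f,W,RED,(.52,.104),(.04,.055))
f=grab('side','s4.png');W=cloud(f);rim(f,W,RED,(.52,.104),(.04,.055));rim(f,W,RED,(.52,.104),(.11,.121))
tgt(.522,.1023,.054,5)
```

```text
[0.52198156 0.10273642 0.12096977] [-2.12058096e+00 -2.31774711e+00  9.32966063e-04]
503 px v [124 245] [137 316] (array([0.5166, 0.1693, 0.0497, 0.0089]), 5.1)
14271 px [279. 220.] (array([0.5217, 0.1041, 0.1332, 0.0492]), 95.1) z [0.115 0.116 0.134]
45 px v [232 270] [255 273] (array([0.5284, 0.0369, 0.048 , 0.0052]), 5.0)
214 px v [209 232] [227 279] (array([0.5212, 0.1034, 0.142 , 0.0582]), 93.6)
315 px v [185 232] [201 278] (array([0.524 , 0.1032, 0.1347, 0.0561]), 93.7)
move [-0.4 -3.  69.8] [ 0.006 -0.     0.   ]
```

View pics/w4.png

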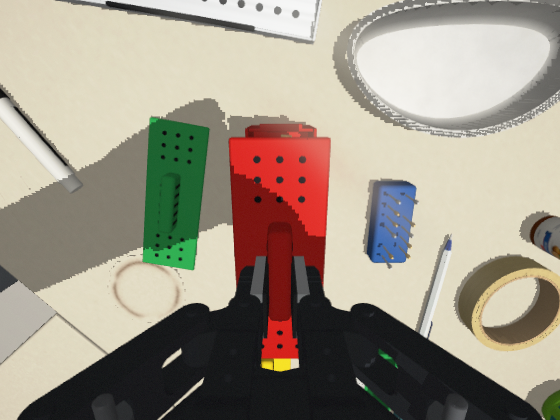

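Call:
{"name": "step_arm", "arguments": {"moves": [[0, 0, 40, 0.006, 0, 0, 0], [0, 0, 54, 0.006, 0, 0, 0], [0, 0, 58, 0.006, 0, 0, 0], [0, 0, 62, 0.006, 0, 0, 0], [0, 0, 66, 0.006, 0, 0, 0], [0, 0, 69, 0.006, 0, 0, 0], [0, 0, 70, 0.006, 0, 0, 0]]}}

```text
clock: 5.85
tcp_pos: [0.5267, 0.1035, 0.0564]
orientation: [2.12, 2.314, 0.003]
contact_force: [-8.5, -3.8, 37.5]
grip_width: 0.011
gripper_force: 44.6
```

Call:
{"name": "step_arm", "arguments": {"moves": [[0, 0, 2, 0, 0, 0, 0], [0, 0, 2, 0, 0, 0, 0]]}}

```text
clock: 6.05
tcp_pos: [0.5266, 0.1035, 0.0561]
orientation: [2.119, 2.313, 0.002]
contact_force: [-13.2, -4.4, 47.2]
grip_width: 0.0106
gripper_force: 46.2
```

Run:
```python
from h import *
f=grab('wrist','w5.png');W=cloud(f);comps(f,W,RED,(.03,.2))
m=region(f,W,(225,120,345,300),RED,zr=(.03,.2))
v,u=np.nonzero(m);P=W[m];s=(P[:,2]<.06);A=np.c_[P[s,:2]-P[s,:2].mean(0),np.ones(s.sum())];c=np.linalg.lstsq(A,P[s,2],rcond=None)[0];print('plane',c)
f=grab('side','s5.png');W=cloud(f)
cv2.imwrite('pics/s5c.png',cv2.resize(f['image'][180:260,200:330,::-1],None,fx=6,fy=6,interpolation=2))
cv2.imwrite('pics/w5c.png',cv2.resize(f['image'][180:260,200:330,::-1],None,fx=6,fy=6,interpolation=2))
```

```text
15601 px [278. 216.] (array([0.5253, 0.106 , 0.1374, 0.0521]), 94.9) z [0.047 0.052 0.07 ]
plane [ 0.04744424 -0.01204078  0.05100302]
```

View pics/s5c.png

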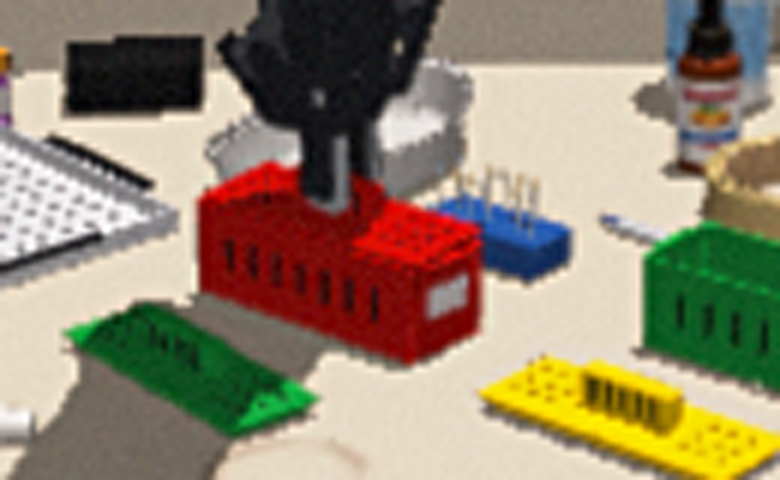

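The lid looks down on the red box, perhaps 1–2 mm proud. I'll release it and check.

Call:
{"name": "step_arm", "arguments": {"moves": [[0, 0, 0, 0, 0, 0, 40], [0, 0, 0, 0, 0, 0, 40], [0, 0, -20, 0, 0, 0, 40], [0, 0, -60, 0, 0, 0, 40], [-40, 0, -110, 0, 0, 0, 40], [-70, 0, -150, 0, 0, 0, 40], [-70, 0, -150, 0, 0, 0, 40], [-70, 0, -150, 0, 0, 0, 40]]}}

```text
clock: 6.95
tcp_pos: [0.5318, 0.0318, 0.2021]
orientation: [2.124, 2.312, 0.001]
contact_force: [-0.1, 0.1, -0.6]
grip_width: 0.0401
gripper_force: 0.0
```

```bash
cat >> h.py <<'E'
def plane(P):
    c=P[:,:2].mean(0);A=np.c_[P[:,:2]-c,np.ones(len(P))];k=np.ones(len(P),bool)
    for _ in range(4):
        s=np.linalg.lstsq(A[k],P[k,2],rcond=None)[0];k=abs(A@s-P[:,2])<.003
    print('plane slope',s[:2].round(3),'z',s[2].round(4),'rect',rect(P[k]))
E
python3 - <<'E'
from h import *
print(r.get_obs()['tcp_pos'],r.get_obs()['contact_force'])
f=grab('wrist','w6.png');W=cloud(f)
P=rim(f,W,RED,(.522,.104),(.04,.058));plane(P)
P=rim(f,W,RED,(.522,.104),(.062,.08));P=rim(f,W,RED,(.522,.104),(.002,.03));
f=grab('top');W=cloud(f);P=rim(f,W,RED,(.522,.104),(.04,.058));plane(P)
cv2.imwrite('pics/w6c.png',cv2.resize(cv2.imread('pics/w6.png')[0:250,200:400],None,fx=2.4,fy=2.4))
E
```

```text
[0.53178773 0.03175376 0.20209756] [-0.09095959  0.06544468 -0.60732061]
7472 px v [ 36 247] [189 306] (array([0.5231, 0.1046, 0.1392, 0.0521]), 95.1)
plane slope [0.074 0.006] z 0.0508 rect (array([0.5231, 0.1058, 0.1354, 0.0519]), 95.0)
839 px v [ 88 270] [147 284] (array([0.5235, 0.1046, 0.0499, 0.0124]), 95.1)Traceback (most recent call last):
  File "<stdin>", line 5, in <module>
  File "h.py", line 50, in rim
    P=W[m];v=np.argwhere(m);print(len(P),'px v',v.min(0),v.max(0),rect(P));return P
                                                ~~~~~^^^
    return umr_minimum(a, axis, None, out, keepdims, initial, where)
ValueError: zero-size array to reduction operation minimum which has no identity
```

Run:
```python
from h import *
tgt(.527,.105,.09,5)
```

```text
move [ 71.9   2.8 110.4] [-0.001  0.    -0.001]
```

Call:
{"name": "step_arm", "arguments": {"moves": [[72, 3, 40, 0, 0, 0, 0], [72, 3, 80, 0, 0, 0, 0], [72, 3, 110, 0, 0, 0, 0], [72, 3, 118, 0, 0, 0, 0], [72, 3, 124, 0, 0, 0, 0], [72, 3, 129, 0, 0, 0, 0], [72, 3, 132, 0, 0, 0, 0], [72, 3, 132, 0, 0, 0, 0]]}}

```text
clock: 7.8
tcp_pos: [0.5278, 0.105, 0.0696]
orientation: [2.123, 2.316, 0.0]
contact_force: [-0.5, 0.3, 0.5]
grip_width: -0.0001
gripper_force: 0.0
```

Call:
{"name": "step_arm", "arguments": {"moves": [[0, 0, 2, 0, 0, 0, 0], [0, 0, 4, 0, 0, 0, 0], [0, 0, 6, 0, 0, 0, 0], [0, 0, 8, 0, 0, 0, 0], [0, 0, 8, 0, 0, 0, 0]]}}

```text
clock: 8.3
tcp_pos: [0.5305, 0.1053, 0.0689]
orientation: [2.118, 2.31, 0.003]
contact_force: [-19.7, -8.8, 73.3]
grip_width: 0.0
gripper_force: 37.1
```

Call:
{"name": "step_arm", "arguments": {"moves": [[0, 0, -20, 0, 0, 0, 0], [-40, 0, -60, 0, 0, 0, 40], [-75, 0, -100, 0, 0, 0, 40], [-75, 0, -140, 0, 0, 0, 40], [-75, 0, -140, 0, 0, 0, 40]]}}

```text
clock: 8.8
tcp_pos: [0.538, 0.0291, 0.2073]
orientation: [2.121, 2.306, 0.01]
contact_force: [-0.3, 0.2, 0.4]
grip_width: 0.0402
gripper_force: 0.0
```

Run:
```python
from h import *
print(r.get_obs()['tcp_pos'])
f=grab('wrist','w7.png');W=cloud(f)
P=rim(f,W,RED,(.522,.104),(.04,.058));plane(P)
P=rim(f,W,RED,(.522,.104),(.062,.08));plane(P)
P=rim(f,W,YEL,(.525,-.08),(.002,.015));plane(P)
W0=W[(abs(W[...,2])<.01)];plane(W0[::7])
cv2.imwrite('pics/w7c.png',cv2.resize(cv2.imread('pics/w7.png')[10:220,220:420],None,fx=2.8,fy=2.8,interpolation=2))
```

```text
[0.53799988 0.02906822 0.20728091]
7199 px v [ 34 238] [185 295] (array([0.5217, 0.104 , 0.1386, 0.0517]), 95.0)
plane slope [0.072 0.006] z 0.0508 rect (array([0.5217, 0.1047, 0.1322, 0.0515]), 95.2)
820 px v [ 85 260] [143 274] (array([0.5218, 0.1041, 0.0496, 0.0125]), 94.5)
plane slope [ 0.034 -0.001] z 0.0685 rect (array([0.5218, 0.1041, 0.0496, 0.0125]), 94.5)
3261 px v [216 240] [310 341] (array([ 0.5611, -0.0755,  0.1338,  0.1225]), 94.2)
plane slope [-0.001 -0.002] z 0.0094 rect (array([ 0.5246, -0.0782,  0.1339,  0.0492]), 94.3)
plane slope [-0.002 -0.002] z -0.0001 rect (array([ 0.5018, -0.0498,  0.8675,  0.5699]), 9.3)
```

View pics/w7c.png

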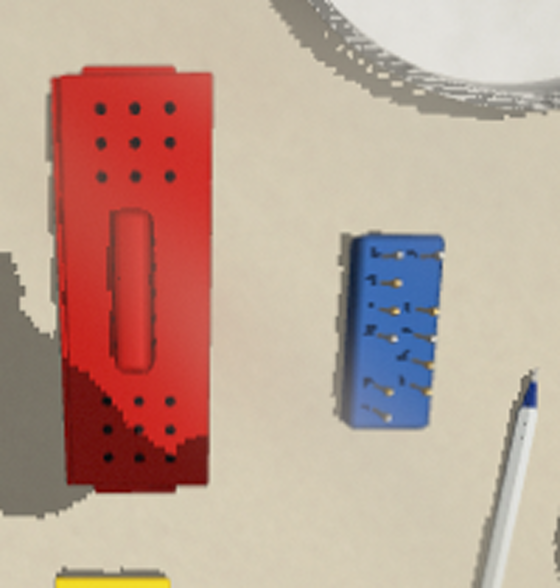

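```bash
cat >> h.py <<'E'
def plate(W,c,long,zr=(.04,.06),hx=.017,hy=.06):
    a=np.radians(long);d=W[...,:2]-np.array(c);l=d@[np.cos(a),np.sin(a)];s=d@[-np.sin(a),np.cos(a)]
    m=(abs(l)<hy)&(abs(s)<hx)&(abs(s)>.009)&(W[...,2]>zr[0])&(W[...,2]<zr[1]);P=np.c_[l[m],s[m],W[m][:,2]];plane(P)
    for q in (-1,1):
        for t in (-1,1): k=(P[:,0]*q>.02)&(P[:,1]*t>0);print(q,t,np.median(P[k,2]).round(4),end=' ')
    print()
E
python3 - <<'E'
from h import *
f=grab('wrist');W=cloud(f)
plate(W,(.5217,.104),95)
f=grab('side');W=cloud(f);plate(W,(.5217,.104),95)
f=grab('top');W=cloud(f);plate(W,(.5217,.104),95)
E
```

```text
plane slope [-0.001 -0.066] z 0.0509 rect (array([1.000e-04, 0.000e+00, 1.198e-01, 3.400e-02]), 0.0)
-1 -1 0.0518 -1 1 0.0501 1 -1 0.0518 1 1 0.05 
plane slope [-0.002 -0.053] z 0.0507 rect (array([-0.001 ,  0.0002,  0.1174,  0.0338]), 0.4)
-1 -1 0.0515 -1 1 0.0504 1 -1 0.0512 1 1 0.0502 
plane slope [0. 0.] z 0.0 rect (array([0., 0., 0., 0.]), 0.0)
-1 -1 nan -1 1 nan 1 -1 nan 1 1 nan h.py:52: RuntimeWarning: Mean of empty slice.
  c=P[:,:2].mean(0);A=np.c_[P[:,:2]-c,np.ones(len(P))];k=np.ones(len(P),bool)
  ret = um.true_divide(
  return _methods._mean(a, axis=axis, dtype=dtype,
  ret = ret.dtype.type(ret / rcount)
```

Run:
```python
from h import *
tgt(.5365,.060,.058,5)
tgt(.5288,.150,.058,5,base=(.5365,.060,.058,5))
```

```text
move [ 29.    6.4 141.9] [-0.003  0.     0.001]
move [90.3  0.2  0. ] [0. 0. 0.]
```

Call:
{"name": "step_arm", "arguments": {"moves": [[29, 6, 50, -0.003, 0, 0, 0], [29, 6, 100, -0.003, 0, 0, 0], [29, 6, 140, -0.003, 0, 0, 0], [29, 6, 144, -0.003, 0, 0, 0], [29, 6, 148, -0.003, 0, 0, 0], [29, 6, 151, -0.003, 0, 0, 0], [29, 6, 153, -0.003, 0, 0, 0]]}}

```text
clock: 9.7
tcp_pos: [0.5385, 0.0617, 0.0514]
orientation: [2.117, 2.316, 0.003]
contact_force: [-14.3, -3.8, 64.1]
grip_width: 0.0
gripper_force: 32.0
```

Call:
{"name": "step_arm", "arguments": {"moves": [[0, 0, -20, 0, 0, 0, 0], [50, 0, -40, 0, 0, 0, 0], [90, 0, -40, 0, 0, 0, 0], [90, 0, -20, 0, 0, 0, 0], [90, 0, -7, 0, 0, 0, 0], [90, 0, -3, 0, 0, 0, 0], [90, 0, 0, 0, 0, 0, 0]]}}

```text
clock: 10.4
tcp_pos: [0.5308, 0.1514, 0.0513]
orientation: [2.119, 2.315, 0.006]
contact_force: [-15.1, -3.9, 71.0]
grip_width: 0.0004
gripper_force: 35.2
```

Call:
{"name": "step_arm", "arguments": {"moves": [[0, 0, -20, 0, 0, 0, 0], [-50, 0, -60, 0, 0, 0, 40], [-100, 0, -110, 0, 0, 0, 40], [-130, 0, -150, 0, 0, 0, 40], [-130, 0, -150, 0, 0, 0, 40]]}}

```text
clock: 10.9
tcp_pos: [0.5399, 0.0159, 0.1984]
orientation: [2.126, 2.312, -0.001]
contact_force: [0.7, -0.2, 0.1]
grip_width: 0.04
gripper_force: 0.0
```

Run:
```python
from h import *
print(r.get_obs()['tcp_pos'])
f=grab('wrist');W=cloud(f)
P=rim(f,W,RED,(.522,.104),(.062,.08))
plate(W,(.5217,.104),95)
P=rim(f,W,GRN,(.43,.1),(.02,.035),.08)
P=rim(f,W,GRN,(.43,.1),(.006,.015),.08)
P=rim(f,W,GRN,(.622,-.087),(.04,.055))
```

```text
[0.53989676 0.015853   0.19835015]
888 px v [ 67 260] [128 275] (array([0.5219, 0.1045, 0.049 , 0.0129]), 94.5)
plane slope [-0.001 -0.067] z 0.0509 rect (array([-0.    ,  0.0003,  0.1199,  0.0335]), 0.1)
-1 -1 0.0518 -1 1 0.0502 1 -1 0.0518 1 1 0.05 
720 px v [ 68 166] [122 182] (array([0.4283, 0.1009, 0.0496, 0.0129]), 85.1)
5385 px v [ 22 152] [163 209] (array([0.4284, 0.1007, 0.1325, 0.0488]), 84.4)
523 px v [230 322] [337 372] (array([ 0.6226, -0.0857,  0.1374,  0.0493]), 95.5)
```

The lid is still tilted, with the +x side about 2 mm up. Under load the arm drifts to +x and wedges it. I'll re-grip the bar and press with a −x bias.

Run:
```python
from h import *
tgt(.5217,.104,.058,4.8)
```

```text
move [ 93.6 -14.  143.3] [ 0.005  0.004 -0.004]
```

Call:
{"name": "step_arm", "arguments": {"moves": [[94, -14, 50, 0.005, 0.004, 0, 40], [94, -14, 90, 0.005, 0.004, 0, 40], [94, -14, 120, 0.005, 0.004, 0, 40], [94, -14, 138, 0.005, 0.004, 0, 40], [94, -14, 142, 0.005, 0.004, 0, 40], [94, -14, 142, 0.005, 0.004, 0, 0], [94, -14, 142, 0.005, 0.004, 0, 0], [94, -14, 142, 0.005, 0.004, 0, 0]]}}

```text
clock: 11.75
tcp_pos: [0.5192, 0.1118, 0.0567]
orientation: [-2.121, -2.312, -0.002]
contact_force: [0.3, 0.1, -0.5]
grip_width: 0.0102
gripper_force: 41.2
```

Call:
{"name": "step_arm", "arguments": {"moves": [[0, 0, 2, 0, 0, 0, 0], [0, -3, 5, 0, 0, 0, 0], [0, -6, 7, 0, 0, 0, 0], [0, -6, 7, 0, 0, 0, 0]]}}

```text
clock: 12.15
tcp_pos: [0.5194, 0.112, 0.0558]
orientation: [2.12, 2.31, 0.015]
contact_force: [-2.8, -7.5, 49.5]
grip_width: 0.0106
gripper_force: 48.1
```

Run:
```python
from h import *
f=grab('side');W=cloud(f);plate(W,(.5205,.104),95)
f=grab('wrist');W=cloud(f);plate(W,(.5205,.104),95)
P=rim(f,W,RED,(.522,.104),(.045,.06))
```

```text
plane slope [-0.    -0.002] z 0.0492 rect (array([0.0007, 0.0004, 0.1182, 0.0338]), 0.4)
-1 -1 0.0491 -1 1 0.0488 1 -1 0.0497 1 1 0.0496 
plane slope [-0.001  0.003] z 0.0493 rect (array([-0.   , -0.   ,  0.12 ,  0.034]), 0.0)
-1 -1 0.0494 -1 1 0.0494 1 -1 0.0492 1 1 0.0493 
11127 px v [150 229] [369 330] (array([0.5204, 0.1055, 0.1365, 0.0506]), 94.9)
```

Seated now: the plate is level at 49.3 mm. I'll release and do the green lid.

Call:
{"name": "step_arm", "arguments": {"moves": [[0, 6, -7, 0, 0, 0, 0], [0, 6, -7, 0, 0, 0, 40], [0, 6, -7, 0, 0, 0, 40], [0, 6, -30, 0, 0, 0, 40], [0, 6, -60, 0, 0, 0, 40], [0, 6, -60, 0, 0, 0, 40], [0, 6, -60, 0, 0, 0, 40]]}}

```text
clock: 12.95
tcp_pos: [0.518, 0.1121, 0.1081]
orientation: [-2.118, -2.313, 0.001]
contact_force: [0.5, -1.5, -0.2]
grip_width: 0.04
gripper_force: 0.0
```

Run:
```python
from h import *
o=r.get_obs();print(o['tcp_pos'],abs(o['qvel']).max())
tgt(.4283,.1008,.012,-5.2);tgt(.4283,.1008,.012,-5.2,base=(*o['tcp_pos'],4.8))
```

```text
[0.51798423 0.11211401 0.10810459] 0.022671345615036913
move [ -3.8 -89.9  96.5] [-0.004 -0.003  0.178]
move [ -3.8 -90.3  96.1] [0.    0.    0.175]
```

Call:
{"name": "step_arm", "arguments": {"moves": [[-4, -45, 0, 0, 0, 0.1, 40], [-4, -90, 0, 0, 0, 0.175, 40], [-4, -90, 20, -0.004, -0.003, 0.178, 40], [-4, -90, 60, -0.004, -0.003, 0.178, 40], [-4, -90, 80, -0.004, -0.003, 0.178, 40], [-4, -90, 94, -0.004, -0.003, 0.178, 40], [-4, -90, 94, -0.004, -0.003, 0.178, 40], [-4, -90, 94, -0.004, -0.003, 0.178, 40]]}}

```text
clock: 13.75
tcp_pos: [0.4276, 0.1007, 0.0141]
orientation: [-2.317, -2.118, 0.003]
contact_force: [-0.3, -0.6, 0.1]
grip_width: 0.0399
gripper_force: 0.0
```

Call:
{"name": "step_arm", "arguments": {"moves": [[0, 0, 0, 0, 0, 0, 0], [0, 0, 0, 0, 0, 0, 0], [0, 0, 0, 0, 0, 0, 0], [0, 0, -20, 0, 0, 0, 0], [0, 0, -70, 0, 0, 0, 0], [0, 0, -110, 0, 0, 0, 0], [0, 0, -110, 0, 0, 0, 0], [0, 0, -110, 0, 0, 0, 0]]}}

```text
clock: 14.55
tcp_pos: [0.4292, 0.1004, 0.1256]
orientation: [2.319, 2.117, 0.003]
contact_force: [-1.6, 0.3, -0.4]
grip_width: 0.0106
gripper_force: 39.7
```

Run:
```python
from h import *
o=r.get_obs();print(o['tcp_pos'],o['grip_width'])
f=grab('wrist');W=cloud(f);comps(f,W,GRN,(.09,.2))
tgt(.60,-.15,.18,3);tgt(.622,-.087,.12,5.4,base=(.60,-.15,.18,3))
```

```text
[0.42920058 0.10040807 0.12560981] 0.010615859607953129
13545 px [279. 223.] (array([0.4292, 0.1002, 0.1325, 0.0487]), 84.8) z [0.118 0.12  0.138]
move [-233.6  193.6  -55.4] [-0.     0.    -0.143]
move [61.8 25.3 60. ] [ 0.     0.    -0.042]
```

Run:
```python
from h import *
tgt(.622,-.087,.13,5.4)
```

```text
move [-168.9  209.8   -5.5] [-0.     0.    -0.185]
```

Call:
{"name": "step_arm", "arguments": {"moves": [[-169, 210, -10, 0, 0, -0.185, 0], [-169, 210, -10, 0, 0, -0.185, 0], [-169, 210, -10, 0, 0, -0.185, 0], [-169, 210, -10, 0, 0, -0.185, 0], [-169, 210, -10, 0, 0, -0.185, 0], [-169, 210, -10, 0, 0, -0.185, 0], [-169, 210, -6, 0, 0, -0.185, 0], [-169, 210, -6, 0, 0, -0.185, 0]]}}

```text
clock: 15.4
tcp_pos: [0.6208, -0.086, 0.1278]
orientation: [-2.11, -2.321, 0.003]
contact_force: [0.0, 0.0, -0.8]
grip_width: 0.0108
gripper_force: 39.7
```

Call:
{"name": "step_arm", "arguments": {"moves": [[0, 0, 0, 0, 0, 0, 0], [0, 0, 0, 0, 0, 0, 0], [0, 0, 0, 0, 0, 0, 0]]}}

```text
clock: 15.7
tcp_pos: [0.6222, -0.0855, 0.1307]
orientation: [-2.111, -2.326, -0.0]
contact_force: [0.6, -0.2, -1.3]
grip_width: 0.0106
gripper_force: 39.7
```

Run:
```python
from h import *
o=r.get_obs();print(o['tcp_pos'],o['grip_width'])
f=grab('wrist');W=cloud(f);comps(f,W,GRN,(.09,.2));comps(f,W,GRN,(.036,.055),mn=50)
f=grab('top');W=cloud(f);comps(f,W,GRN,(.036,.055),mn=20)
f=grab('side');W=cloud(f);comps(f,W,GRN,(.036,.055),mn=20)
tgt(.6222,-.087,.062,5.4)
```

```text
[ 0.62215188 -0.08550258  0.13066443] 0.01056336812635538
13495 px [279. 224.] (array([ 0.6222, -0.0857,  0.1327,  0.0487]), 95.9) z [0.123 0.125 0.143]
185 px [261. 134.] (array([ 0.6025, -0.0236,  0.0224,  0.0071]), 17.6) z [0.039 0.046 0.047]
85 px [310. 207.] (array([ 0.6036, -0.0478,  0.0808,  0.0395]), 61.2) z [0.038 0.045 0.049]
353 px [333. 227.] (array([ 0.6226, -0.0899,  0.1411,  0.062 ]), 96.6) z [0.036 0.041 0.047]
move [-0.8 -0.4 68.8] [ 0.    -0.     0.001]
```

Call:
{"name": "step_arm", "arguments": {"moves": [[-1, -0.5, 40, 0, 0, 0, 0], [-1, -0.5, 62, 0, 0, 0, 0], [-1, -0.5, 68, 0, 0, 0, 0], [-1, -0.5, 71, 0, 0, 0, 0], [-1, -0.5, 73, 0, 0, 0, 0], [-1, -1, 75, 0, 0, 0, 0], [-1, -2, 77, 0, 0, 0, 0], [-1, -2, 77, 0, 0, 0, 0]]}}

```text
clock: 16.65
tcp_pos: [0.6221, -0.0875, 0.0554]
orientation: [2.112, 2.323, 0.003]
contact_force: [-1.4, -0.2, 7.9]
grip_width: 0.0106
gripper_force: 41.2
```

Call:
{"name": "step_arm", "arguments": {"moves": [[0, -1.5, 3, 0, 0, 0, 0], [0, -2, 4, 0, 0, 0, 0], [0, -2, 4, 0, 0, 0, 0]]}}

```text
clock: 16.95
tcp_pos: [0.6221, -0.0875, 0.0552]
orientation: [2.11, 2.32, 0.006]
contact_force: [-8.4, -0.6, 34.1]
grip_width: 0.0109
gripper_force: 44.4
```

Run:
```python
from h import *
o=r.get_obs();p=o['tcp_pos'];print(p,o['contact_force'])
for n in('side','wrist'):
    f=grab(n);W=cloud(f);plate(W,(p[0],p[1]),95.4)
```

```text
[ 0.62208277 -0.08749328  0.05520929] [-8.43504486 -0.61381581 34.13645629]
plane slope [ 0.001 -0.005] z 0.049 rect (array([-3.000e-04, -1.000e-04,  1.165e-01,  3.380e-02]), 0.0)
-1 -1 0.049 -1 1 0.0494 1 -1 0.0497 1 1 0.0489 
plane slope [-0.     0.005] z 0.0493 rect (array([-0.   ,  0.   ,  0.12 ,  0.034]), 180.0)
-1 -1 0.0492 -1 1 0.0496 1 -1 0.0492 1 1 0.0493
```

Call:
{"name": "step_arm", "arguments": {"moves": [[0, 4, -7, 0, 0, 0, 0], [0, 4, -7, 0, 0, 0, 40], [0, 4, -7, 0, 0, 0, 40], [0, 4, -40, 0, 0, 0, 60], [0, 4, -90, 0, 0, 0, 80], [0, 4, -90, 0, 0, 0, 80], [0, 4, -90, 0, 0, 0, 80], [0, 4, -90, 0, 0, 0, 80]]}}

```text
clock: 17.85
tcp_pos: [0.6216, -0.0877, 0.1381]
orientation: [-2.112, -2.323, 0.002]
contact_force: [-0.1, -0.0, -0.5]
grip_width: 0.0803
gripper_force: 0.0
```

Run:
```python
from h import *
o=r.get_obs();p=o['tcp_pos'];print(p,o['joints'].round(2))
f=grab('wrist');W=cloud(f);plate(W,(.622,-.0872),95.4);rim(f,W,GRN,(.622,-.087),(.06,.08))
comps(f,W,(85,100),(.01,.03))
f=grab('side');W=cloud(f);plate(W,(.622,-.0872),95.4)
# tray blue floor from top
f=grab('top');W=cloud(f)
comps(f,W,(85,100),(.01,.03),smin=60)
comps(f,W,(100,125),(.003,.02),smin=90,mn=20)
tgt(.622,-.0875,.012,5.4)
```

```text
[ 0.62159921 -0.08771525  0.13810041] [ 0.46  0.57 -0.58  1.72  0.37  0.97 -0.16]
plane slope [0.    0.002] z 0.0494 rect (array([-0.0002, -0.    ,  0.1195,  0.034 ]), 180.0)
-1 -1 0.0493 -1 1 0.0494 1 -1 0.0493 1 1 0.0494 
1011 px v [188 276] [251 292] (array([ 0.6248, -0.0867,  0.0493,  0.0124]), 95.2)
4389 px [383. 264.] (array([ 0.7374, -0.1366,  0.1181,  0.059 ]), 4.1) z [0.019 0.022 0.023]
267 px [543. 242.] (array([ 0.8756, -0.0983,  0.03  ,  0.0054]), 34.1) z [0.016 0.022 0.03 ]
154 px [524. 269.] (array([ 0.8638, -0.1298,  0.0181,  0.0029]), 109.2) z [0.016 0.023 0.03 ]
plane slope [-0.     0.023] z 0.049 rect (array([-0.0013, -0.    ,  0.1147,  0.0334]), 0.0)
-1 -1 0.0484 -1 1 0.0492 1 -1 0.0485 1 1 0.0489 
230 px [246. 201.] (array([0.6201, 0.097 , 0.0675, 0.0293]), 95.1) z [0.01  0.019 0.02 ]
5784 px [ 55. 386.] (array([0.2242, 0.5028, 0.3588, 0.2319]), 96.7) z [0.009 0.013 0.019]
move [ -0.2   0.7 126. ] [-0.003 -0.001  0.001]
```

Call:
{"name": "step_arm", "arguments": {"moves": [[0, 2, 45, -0.003, 0, 0, 70], [0, 2, 80, -0.003, 0, 0, 70], [0, 2, 105, -0.003, 0, 0, 70], [0, 2, 120, -0.003, 0, 0, 70], [0, 2, 126, -0.003, 0, 0, 70], [0, 2, 126, -0.003, 0, 0, 70], [0, 2, 126, -0.003, 0, 0, 70]]}}

```text
clock: 18.7
tcp_pos: [0.6256, -0.0871, 0.0147]
orientation: [2.112, 2.322, 0.006]
contact_force: [-0.3, 0.1, -0.4]
grip_width: 0.0699
gripper_force: 0.0
```

Call:
{"name": "step_arm", "arguments": {"moves": [[0, 0, 0, 0, 0, 0, 40], [0, 0, 0, 0, 0, 0, 40], [0, 0, 0, 0, 0, 0, 40], [0, 0, 0, 0, 0, 0, 40], [0, 0, -30, 0, 0, 0, 40], [0, 0, -80, 0, 0, 0, 40], [0, 0, -80, 0, 0, 0, 40], [0, 0, -80, 0, 0, 0, 40]], "grip_force": 50}}

```text
clock: 19.5
tcp_pos: [0.6251, -0.0875, 0.0949]
orientation: [2.111, 2.321, 0.006]
contact_force: [-0.0, -0.2, -4.8]
grip_width: 0.0491
gripper_force: 55.8
```

Run:
```python
from h import *
o=r.get_obs();p=o['tcp_pos'];print(p,o['grip_width'])
f=grab('wrist','w8.png');W=cloud(f)
rim(f,W,GRN,p,(.115,.14));rim(f,W,GRN,p,(.142,.165))
tgt(.593,-.262,.1,0)
f=grab('top');W=cloud(f)
m=(W[...,2]>.006)&(W[...,2]<.02)&(W[...,0]<.67)&(W[...,0]>.43)&(W[...,1]<-.175)&(W[...,1]>-.36)
print('rim pts',m.sum(),rect(W[m]))
```

```text
[ 0.62509799 -0.08751273  0.09486976] 0.049107600066458715
23320 px v [141 211] [367 346] (array([ 0.623 , -0.0684,  0.1015,  0.0505]), 95.5)
3090 px v [274 263] [370 297] (array([ 0.6247, -0.0823,  0.0408,  0.0126]), 95.7)
move [-170.7  -47.1   -6.9] [ 0.002 -0.     0.095]
rim pts 28 (array([ 0.541 , -0.2637,  0.2281,  0.0217]), 135.7)
```

Call:
{"name": "step_arm", "arguments": {"moves": [[-100, -20, -7, 0, 0, 0.095, 40], [-171, -47, -7, 0, 0, 0.095, 40], [-171, -47, -7, 0, 0, 0.095, 40], [-171, -47, -7, 0, 0, 0.095, 40], [-171, -47, -7, 0, 0, 0.095, 40], [-171, -47, -7, 0, 0, 0.095, 40], [-171, -47, -7, 0, 0, 0.095, 40]]}}

```text
clock: 20.3
tcp_pos: [0.5937, -0.2598, 0.0992]
orientation: [-2.218, -2.223, -0.005]
contact_force: [0.1, -0.1, -3.3]
grip_width: 0.049
gripper_force: 55.8
```

Run:
```python
from h import *
o=r.get_obs();p=o['tcp_pos'];print(p,o['grip_width'])
f=grab('wrist','w9.png');W=cloud(f);rim(f,W,GRN,p,(.115,.15));
f=grab('top','t9.png');W=cloud(f)
C=np.array([0.54052409,0.01250558,0.89155503])
def px(u,v,z):
    P=np.nanmedian(W[v-1:v+2,u-1:u+2].reshape(-1,3),0);return (C+(P-C)*(z-C[2])/(P[2]-C[2])).round(3)
cv2.imwrite('pics/t9c.png',cv2.resize(f['image'][170:300,350:470,::-1],None,fx=4.5,fy=4.5,interpolation=2))
```

```text
[ 0.59367067 -0.25983027  0.09922137] 0.04899849828286763
24012 px v [141 212] [368 346] (array([ 0.5938, -0.2403,  0.1009,  0.0497]), 90.0)
```

View pics/w9.png

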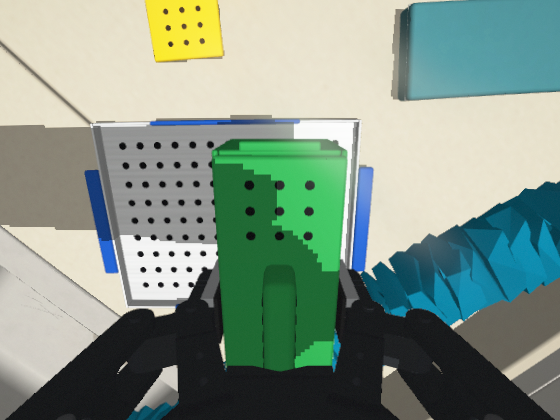

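The box hangs over the tray. The tray's far edge runs from (96,124) to (357,121) and the hose is to the right, clear of the fingers.

Run:
```python
from h import *
f=grab('wrist');W=cloud(f)
M=cv2.Rodrigues(np.array(f['rvec'],float))[0];C=-M.T@np.array(f['tvec']).ravel()
for u,v in [(96,124),(357,121),(227,122),(128,305)]:
    x=cv2.undistortPoints(np.float32([[[u,v]]]),f['mtx'],np.array([f['k1'],0,0,0.]))[0,0];d=M.T@np.array([x[0],x[1],1]);print((u,v),(C+d*(.012-C[2])/d[2]).round(4))
tgt(.594,-.264,.018,0)
```

```text
(96, 124) [ 0.4586 -0.1883  0.012 ]
(357, 121) [ 0.6506 -0.1864  0.012 ]
(227, 122) [ 0.5558 -0.1874  0.012 ]
(128, 305) [ 0.4583 -0.345   0.012 ]
move [-4.1 -0.3 82. ] [ 0.002 -0.002  0.003]
```

Call:
{"name": "step_arm", "arguments": {"moves": [[-4, 0, 30, 0.002, 0, 0, 40], [-4, 0, 60, 0.002, 0, 0, 40], [-4, 0, 74, 0.002, 0, 0, 40], [-4, 0, 79, 0.002, 0, 0, 40], [-4, 0, 81, 0.002, 0, 0, 40], [-4, 0, 83, 0.002, 0, 0, 40], [-4, 0, 83, 0.002, 0, 0, 40], [-4, 0, 83, 0.002, 0, 0, 40]]}}

```text
clock: 21.25
tcp_pos: [0.5947, -0.2661, 0.0183]
orientation: [2.221, 2.22, 0.003]
contact_force: [0.5, -0.5, -3.0]
grip_width: 0.0492
gripper_force: 55.8
```

Call:
{"name": "step_arm", "arguments": {"moves": [[0, 0, 2, 0, 0, 0, 40], [0, 0, 2, 0, 0, 0, 40], [0, 0, 2, 0, 0, 0, 62], [0, 0, 2, 0, 0, 0, 62], [0, 0, -30, 0, 0, 0, 62], [0, 0, -75, 0, 0, 0, 62], [0, 0, -110, 0, 0, 0, 62], [0, 0, -110, 0, 0, 0, 62]]}}

```text
clock: 22.05
tcp_pos: [0.5978, -0.2668, 0.1333]
orientation: [2.215, 2.215, 0.008]
contact_force: [0.6, -0.7, -0.3]
grip_width: 0.062
gripper_force: 0.0
```

Call:
{"name": "step_arm", "arguments": {"moves": [[0, 0, 0, 0, 0, 0, 70], [0, 0, 0, 0, 0, 0, 70], [0, 0, 0, 0, 0, 0, 70]]}}

```text
clock: 22.35
tcp_pos: [0.593, -0.2658, 0.1258]
orientation: [-2.22, -2.22, -0.0]
contact_force: [0.8, 1.2, -0.2]
grip_width: 0.07
gripper_force: 0.0
```

Run:
```python
from h import *
o=r.get_obs();p=o['tcp_pos'];print(p,o['grip_width'])
f=grab('wrist');W=cloud(f);plate(W,(.5945,-.266),90);rim(f,W,GRN,(.5945,-.266),(.064,.08))
f=grab('top');W=cloud(f)
P=rim(f,W,RED,(.521,.104),(.042,.057));rim(f,W,RED,(.521,.104),(.062,.08))
tgt(.53,.0,.18,5);tgt(.5212,.1045,.012,5,base=(.53,0,.18,5))
```

```text
[ 0.59304711 -0.26576446  0.12575596] 0.0700005268515877
plane slope [-0.001  0.002] z 0.0514 rect (array([-0.0002,  0.    ,  0.1196,  0.034 ]), 0.0)
-1 -1 0.0515 -1 1 0.0515 1 -1 0.0514 1 1 0.0514 
1108 px v [196 273] [262 290] (array([ 0.5945, -0.2664,  0.0496,  0.0119]), 90.6)
1442 px v [232 207] [259 273] (array([0.5219, 0.1032, 0.1393, 0.0504]), 95.0)
143 px v [242 227] [248 250] (array([0.5234, 0.1037, 0.0473, 0.0123]), 92.0)
move [265.9 -63.4 -53.4] [-0.001 -0.002 -0.087]
move [104.9   0.3 168. ] [0. 0. 0.]
```

The green box is seated flat in the tray. Next, the red box.

Call:
{"name": "step_arm", "arguments": {"moves": [[266, -63, -53, 0, 0, -0.087, 70], [266, -63, -53, 0, 0, -0.087, 70], [266, -63, -53, 0, 0, -0.087, 70], [266, -63, -53, 0, 0, -0.087, 70], [266, -63, -53, 0, 0, -0.087, 70], [266, -63, -53, 0, 0, -0.087, 70], [266, -63, -53, 0, 0, -0.087, 70], [266, -63, -53, 0, 0, -0.087, 70]]}}

```text
clock: 23.25
tcp_pos: [0.5308, 0.0001, 0.1803]
orientation: [2.121, 2.317, 0.001]
contact_force: [0.3, -0.2, -0.2]
grip_width: 0.07
gripper_force: 0.0
```

Call:
{"name": "step_arm", "arguments": {"moves": [[105, 0, 40, 0, 0, 0, 70], [105, 0, 80, 0, 0, 0, 70], [105, 0, 80, 0, 0, 0, 70], [105, 0, 80, 0, 0, 0, 70], [105, 0, 80, 0, 0, 0, 70], [105, 0, 80, 0, 0, 0, 70]]}}

```text
clock: 23.85
tcp_pos: [0.523, 0.1025, 0.1009]
orientation: [2.126, 2.312, 0.002]
contact_force: [-0.3, -0.9, 1.0]
grip_width: 0.07
gripper_force: 0.0
```

Run:
```python
from h import *
o=r.get_obs();p=o['tcp_pos'];print(p,o['grip_width'])
f=grab('wrist');W=cloud(f);plate(W,(.5205,.105),95);rim(f,W,RED,(.521,.104),(.062,.08));rim(f,W,RED,(.521,.104),(.045,.056))
comps(f,W,BLU,(.005,.026),smin=90)
tgt(.521,.1045,.0125,5)
```

```text
[0.52298304 0.1025401  0.10088453] 0.06997467253189908
plane slope [-0.     0.001] z 0.0494 rect (array([0.    , 0.    , 0.1199, 0.034 ]), 180.0)
-1 -1 0.0495 -1 1 0.0494 1 -1 0.0494 1 1 0.0494 
1378 px v [200 269] [273 288] (array([0.5221, 0.1054, 0.0493, 0.0122]), 95.3)
11865 px v [125 237] [312 317] (array([0.5215, 0.1042, 0.1394, 0.0509]), 95.0)
2797 px [399. 232.] (array([0.6201, 0.0976, 0.0712, 0.0316]), 94.0) z [0.009 0.02  0.021]
move [ 2.  -2.1 88.7] [ 0.002 -0.    -0.004]
```

Call:
{"name": "step_arm", "arguments": {"moves": [[2, -1.5, 40, 0.002, 0, 0, 70], [2, -1.5, 70, 0.002, 0, 0, 70], [2, -1.5, 82, 0.002, 0, 0, 70], [2, -1.5, 87, 0.002, 0, 0, 70], [2, -1.5, 87, 0.002, 0, 0, 70], [2, -1.5, 87, 0.002, 0, 0, 70], [2, -1.5, 87, 0.002, 0, 0, 40], [2, -1.5, 87, 0.002, 0, 0, 40]], "grip_force": 50}}

```text
clock: 24.7
tcp_pos: [0.5211, 0.1067, 0.0149]
orientation: [2.123, 2.316, 0.002]
contact_force: [-1.2, -1.2, 6.4]
grip_width: 0.049
gripper_force: 52.5
```

Call:
{"name": "step_arm", "arguments": {"moves": [[0, 0, 0, 0, 0, 0, 40], [0, 0, 0, 0, 0, 0, 40], [0, 0, -20, 0, 0, 0, 40], [0, 0, -60, 0, 0, 0, 40], [0, 0, -110, 0, 0, 0, 40], [0, 0, -110, 0, 0, 0, 40], [0, 0, -110, 0, 0, 0, 40], [0, 0, -110, 0, 0, 0, 40]]}}

```text
clock: 25.5
tcp_pos: [0.5191, 0.1057, 0.1223]
orientation: [-2.121, -2.314, 0.005]
contact_force: [0.3, -0.7, -4.4]
grip_width: 0.0493
gripper_force: 57.5
```

Run:
```python
from h import *
o=r.get_obs();p=o['tcp_pos'];print(p,o['grip_width'],o['joints'].round(2))
f=grab('wrist');W=cloud(f);rim(f,W,RED,p,(p[2]+.015,p[2]+.045));rim(f,W,RED,p,(p[2]+.047,p[2]+.065))
tgt(.512,-.265,.13,0)
```

```text
[0.5191297  0.10566653 0.1222591 ] 0.049308606254136786 [ 0.22  0.46 -0.67  1.96  0.38  0.85 -0.57]
22930 px v [149 211] [367 346] (array([0.518 , 0.1239, 0.098 , 0.0504]), 94.9)
2883 px v [280 262] [370 296] (array([0.5191, 0.1098, 0.0386, 0.0126]), 96.1)
move [-368.8  -39.2   -7.9] [-0.005  0.     0.087]
```

Call:
{"name": "step_arm", "arguments": {"moves": [[-369, -39, -8, 0, 0, 0.087, 40], [-369, -39, -8, 0, 0, 0.087, 40], [-369, -39, -8, 0, 0, 0.087, 40], [-369, -39, -8, 0, 0, 0.087, 40], [-369, -39, -8, 0, 0, 0.087, 40], [-369, -39, -8, 0, 0, 0.087, 40], [-369, -39, -8, 0, 0, 0.087, 40], [-369, -39, -8, 0, 0, 0.087, 40]]}}

```text
clock: 26.35
tcp_pos: [0.511, -0.2708, 0.1292]
orientation: [-2.227, -2.212, 0.006]
contact_force: [-0.4, 0.4, -4.8]
grip_width: 0.0491
gripper_force: 57.5
```

Call:
{"name": "step_arm", "arguments": {"moves": [[0, 0, 0, 0, 0, 0, 40], [0, 0, 0, 0, 0, 0, 40], [0, 0, 0, 0, 0, 0, 40], [0, 0, 0, 0, 0, 0, 40]]}}

```text
clock: 26.75
tcp_pos: [0.5137, -0.2625, 0.1309]
orientation: [-2.216, -2.223, 0.0]
contact_force: [0.9, -0.1, -3.9]
grip_width: 0.0494
gripper_force: 57.5
```

Run:
```python
from h import *
o=r.get_obs();p=o['tcp_pos'];print(p,o['grip_width'])
f=grab('wrist');W=cloud(f);rim(f,W,RED,p,(p[2]+.015,p[2]+.045));rim(f,W,GRN,(.594,-.266),(.046,.056))
tgt(.512,-.265,.0165,0)
```

```text
[ 0.51374247 -0.2625428   0.13087542] 0.04940594961032493
23005 px v [148 212] [367 346] (array([ 0.5138, -0.2444,  0.0985,  0.0497]), 90.2)
8296 px v [132 347] [297 424] (array([ 0.5943, -0.265 ,  0.1369,  0.0496]), 90.2)
move [ -2.3  -1.6 114.6] [-0.002 -0.001  0.003]
```

Call:
{"name": "step_arm", "arguments": {"moves": [[-2, -2, 45, -0.002, 0, 0.003, 40], [-2, -2, 85, -0.002, 0, 0.003, 40], [-2, -2, 103, -0.002, 0, 0.003, 40], [-2, -2, 110, -0.002, 0, 0.003, 40], [-2, -2, 112, -0.002, 0, 0.003, 40], [-2, -2, 113, -0.002, 0, 0.003, 40], [-2, -2, 114, -0.002, 0, 0.003, 40], [-2, -2, 114, -0.002, 0, 0.003, 40]]}}

```text
clock: 27.6
tcp_pos: [0.5121, -0.2667, 0.0183]
orientation: [2.224, 2.217, 0.002]
contact_force: [0.7, 1.0, -3.8]
grip_width: 0.0492
gripper_force: 57.6
```

Call:
{"name": "step_arm", "arguments": {"moves": [[0, 0, 0.5, 0, 0, 0, 40], [0, 0, 0.5, 0, 0, 0, 60], [0, 0, 0.5, 0, 0, 0, 60], [0, 0, -30, 0, 0, 0, 60], [0, 0, -75, 0, 0, 0, 60], [0, 0, -110, 0, 0, 0, 60], [0, 0, -110, 0, 0, 0, 60], [0, 0, -110, 0, 0, 0, 60]]}}

```text
clock: 28.4
tcp_pos: [0.512, -0.2669, 0.1284]
orientation: [2.223, 2.216, 0.002]
contact_force: [0.5, 0.4, 0.6]
grip_width: 0.0601
gripper_force: 0.0
```

Call:
{"name": "step_arm", "arguments": {"moves": [[0, 0, 0, 0, 0, 0, 50], [0, 0, 0, 0, 0, 0, 50], [0, 0, 0, 0, 0, 0, 50]]}}

```text
clock: 28.7
tcp_pos: [0.5108, -0.2662, 0.1261]
orientation: [-2.223, -2.217, -0.001]
contact_force: [-0.4, -0.1, 0.4]
grip_width: 0.0502
gripper_force: 0.0
```

Run:
```python
from h import *
o=r.get_obs();p=o['tcp_pos'];print(p,o['grip_width'])
f=grab('wrist');W=cloud(f);plate(W,(.512,-.265),90);plate(W,(.5945,-.266),90);rim(f,W,RED,(.512,-.265),(.064,.08))
tgt(.6,.06,.16,4);tgt(.6205,.0975,.02,4.5,base=(.6,.06,.16,4))
```

```text
[ 0.51076546 -0.26616257  0.12614524] 0.05015088345077571
plane slope [-0.     0.002] z 0.0514 rect (array([ 1.000e-04, -0.000e+00,  1.199e-01,  3.400e-02]), 0.0)
-1 -1 0.0514 -1 1 0.0515 1 -1 0.0515 1 1 0.0514 
plane slope [-0.     0.001] z 0.0513 rect (array([-0.    , -0.    ,  0.1199,  0.034 ]), 0.0)
-1 -1 0.0514 -1 1 0.0514 1 -1 0.0513 1 1 0.0514 
1093 px v [199 273] [265 290] (array([ 0.5121, -0.2695,  0.0497,  0.0125]), 90.0)
move [326.5  88.1 -33.2] [-0.001 -0.002 -0.073]
move [ 36.   23.1 140. ] [ 0.     0.    -0.009]
```

Both boxes are flat in the blue tray. Next, the bur stand.

Call:
{"name": "step_arm", "arguments": {"moves": [[326, 88, -33, 0, 0, -0.073, 50], [326, 88, -33, 0, 0, -0.073, 50], [326, 88, -33, 0, 0, -0.073, 50], [326, 88, -33, 0, 0, -0.073, 50], [326, 88, -33, 0, 0, -0.073, 50], [326, 88, -33, 0, 0, -0.073, 50], [326, 88, -33, 0, 0, -0.073, 50], [326, 88, -33, 0, 0, -0.073, 50]]}}

```text
clock: 29.55
tcp_pos: [0.601, 0.0678, 0.1615]
orientation: [-2.13, -2.307, -0.01]
contact_force: [0.3, 0.1, 0.6]
grip_width: 0.0497
gripper_force: 0.0
```

Call:
{"name": "step_arm", "arguments": {"moves": [[0, 0, 0, 0, 0, 0, 55], [0, 0, 0, 0, 0, 0, 55], [0, 0, 0, 0, 0, 0, 55], [0, 0, 0, 0, 0, 0, 55]]}}

```text
clock: 29.95
tcp_pos: [0.6002, 0.0575, 0.1604]
orientation: [2.145, 2.295, 0.0]
contact_force: [-0.2, 0.9, 0.5]
grip_width: 0.0548
gripper_force: 0.0
```

Run:
```python
from h import *
o=r.get_obs();p=o['tcp_pos'];print(p,o['grip_width'])
f=grab('wrist','w10.png');W=cloud(f);comps(f,W,BLU,(.005,.0225),smin=90)
tgt(.6205,.0978,.005,4.5)
```

```text
[0.60021721 0.05750259 0.16035079] 0.05484637294030953
2155 px [304. 157.] (array([0.6202, 0.097 , 0.0706, 0.0309]), 95.4) z [0.018 0.02  0.021]
204 px [149. 407.] (array([ 0.4482, -0.2432,  0.0427,  0.0106]), 90.6) z [0.011 0.013 0.014]
move [ 38.5  22.8 155.5] [ 0.   -0.   -0.01]
```

Call:
{"name": "step_arm", "arguments": {"moves": [[38, 23, 40, 0, 0, -0.02, 55], [38, 23, 85, 0, 0, -0.02, 55], [38, 23, 125, 0, 0, -0.02, 55], [38, 23, 145, 0, 0, -0.02, 55], [38, 23, 153, 0, 0, -0.02, 55], [38, 23, 153, 0, 0, -0.02, 55], [38, 23, 153, 0, 0, -0.02, 55], [38, 23, 153, 0, 0, -0.02, 20]], "grip_force": 30}}

```text
clock: 30.8
tcp_pos: [0.6221, 0.099, 0.0095]
orientation: [2.119, 2.317, 0.005]
contact_force: [0.4, -0.5, -0.5]
grip_width: 0.0417
gripper_force: 0.0
```

Call:
{"name": "step_arm", "arguments": {"moves": [[0, 0, 0, 0, 0, 0, 20], [0, 0, 0, 0, 0, 0, 20], [0, 0, 0, 0, 0, 0, 20], [0, 0, -20, 0, 0, 0, 20], [0, 0, -60, 0, 0, 0, 20], [0, 0, -110, 0, 0, 0, 20], [0, 0, -110, 0, 0, 0, 20], [0, 0, -110, 0, 0, 0, 20]]}}

```text
clock: 31.6
tcp_pos: [0.6215, 0.0988, 0.1194]
orientation: [2.118, 2.317, 0.005]
contact_force: [-0.3, 0.1, -1.3]
grip_width: 0.0311
gripper_force: 30.2
```

Run:
```python
from h import *
o=r.get_obs();p=o['tcp_pos'];print(p,o['grip_width'])
f=grab('wrist','w11.png');W=cloud(f);comps(f,W,BLU,(.09,.18),smin=90)
f=grab('top');W=cloud(f)
for y in (.26,.28,.3,.32,.34,.36):
    m=(abs(W[...,1]-y)<.008)&(W[...,2]>.009)&(W[...,2]<.03)&(W[...,0]>.39)&(W[...,0]<.47);P=W[m];print(y,m.sum(),np.median(P,0).round(4) if len(P) else '')
tgt(.489,.315,.11,-4.5)
```

```text
[0.6215249  0.09878666 0.11935328] 0.031085655819271033
7237 px [279. 268.] (array([0.6216, 0.0983, 0.0716, 0.0316]), 95.5) z [0.119 0.13  0.131]
0.26 6 [0.429  0.2639 0.0124]
0.28 57 [0.43   0.2788 0.0175]
0.3 60 [0.4272 0.2997 0.018 ]
0.32 57 [0.4247 0.3199 0.0177]
0.34 44 [0.4235 0.3383 0.0171]
0.36 21 [0.4216 0.3602 0.0135]
move [ 227.7 -110.8    6.8] [-0.001  0.     0.168]
```

Call:
{"name": "step_arm", "arguments": {"moves": [[228, -102, 7, 0, 0, 0.168, 20], [228, -102, 7, 0, 0, 0.168, 20], [228, -102, 7, 0, 0, 0.168, 20], [228, -102, 7, 0, 0, 0.168, 20], [228, -102, 7, 0, 0, 0.168, 20], [228, -102, 7, 0, 0, 0.168, 20], [228, -102, 7, 0, 0, 0.168, 20], [228, -102, 7, 0, 0, 0.168, 20]]}}

```text
clock: 32.5
tcp_pos: [0.4987, 0.315, 0.1094]
orientation: [2.307, 2.131, -0.003]
contact_force: [-0.2, -0.1, -1.2]
grip_width: 0.031
gripper_force: 30.3
```

Call:
{"name": "step_arm", "arguments": {"moves": [[0, 0, 0, 0, 0, 0, 20], [0, 0, 0, 0, 0, 0, 20], [0, 0, 0, 0, 0, 0, 20], [0, 0, 0, 0, 0, 0, 20]]}}

```text
clock: 32.9
tcp_pos: [0.4989, 0.3162, 0.1107]
orientation: [2.307, 2.132, 0.001]
contact_force: [0.4, 0.6, -1.7]
grip_width: 0.031
gripper_force: 30.3
```

Run:
```python
from h import *
o=r.get_obs();p=o['tcp_pos'];print(p,o['grip_width'],o['joints'].round(2))
f=grab('wrist','w12.png')
tgt(.497,.314,.0115,-4.5)
```

```text
[0.49890395 0.31617639 0.11070284] 0.031033959851777305 [-0.2   0.56 -0.62  1.83  0.41  0.88 -1.1 ]
move [-2.5 -1.7 99.2] [ 0.001 -0.001 -0.   ]
```

View pics/w12.png

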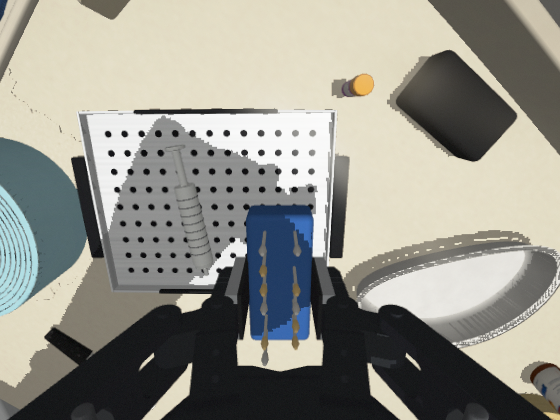

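The stand is over the black tray. The syringe at (193,210) is clear to the left. Lowering the stand.

Call:
{"name": "step_arm", "arguments": {"moves": [[-2, -2, 45, 0, 0, 0, 20], [-2, -2, 80, 0, 0, 0, 20], [-2, -2, 92, 0, 0, 0, 20], [-2, -2, 96, 0, 0, 0, 20], [-2, -2, 98.5, 0, 0, 0, 20], [-2, -2, 99.5, 0, 0, 0, 20], [-2, -2, 99.5, 0, 0, 0, 20], [-2, -2, 99.5, 0, 0, 0, 20]]}}

```text
clock: 33.75
tcp_pos: [0.4972, 0.3153, 0.0123]
orientation: [2.306, 2.133, 0.004]
contact_force: [-0.9, -0.3, -2.5]
grip_width: 0.031
gripper_force: 30.3
```

Call:
{"name": "step_arm", "arguments": {"moves": [[0, 0, 1, 0, 0, 0, 20], [0, 0, 1, 0, 0, 0, 46], [0, 0, 1, 0, 0, 0, 46], [0, 0, -30, 0, 0, 0, 46], [0, 0, -75, 0, 0, 0, 46], [0, 0, -120, 0, 0, 0, 46], [0, 0, -120, 0, 0, 0, 46], [0, 0, -120, 0, 0, 0, 46]]}}

```text
clock: 34.55
tcp_pos: [0.4972, 0.3152, 0.1324]
orientation: [2.306, 2.132, 0.006]
contact_force: [0.3, 0.7, -0.6]
grip_width: 0.0462
gripper_force: 0.0
```

Run:
```python
from h import *
o=r.get_obs();p=o['tcp_pos'];print(p,o['grip_width'])
f=grab('wrist','w13.png');W=cloud(f);comps(f,W,BLU,(.012,.0245),smin=90)
m=(W[...,2]>.009)&(W[...,2]<.03)&(W[...,0]>.385)&(W[...,0]<.465)&(W[...,1]>.25)&(W[...,1]<.385);print(m.sum(),rect(W[m]))
for y in (.265,.28,.3,.32,.34,.36):
    k=m&(abs(W[...,1]-y)<.008);P=W[k];print(y,k.sum(),np.median(P,0).round(4) if len(P) else '',np.ptp(P[:,0]) if len(P) else '')
```

```text
[0.49715262 0.31515729 0.13243997] 0.04624846462420701
786 px [15. 13.] (array([0.3113, 0.482 , 0.0241, 0.024 ]), 84.2) z [0.012 0.015 0.024]
2544 px [279. 204.] (array([0.4967, 0.3141, 0.0724, 0.0315]), 85.4) z [0.019 0.022 0.023]
1868 (array([0.4247, 0.3189, 0.1154, 0.0175]), 94.5)
0.265 51 [0.4284 0.2677 0.0134] 0.014022527013798913
0.28 287 [0.4295 0.2805 0.0182] 0.017255460732746364
0.3 324 [0.428  0.3002 0.0181] 0.01752427476388746
0.32 338 [0.4267 0.3202 0.0181] 0.01823246737820411
0.34 333 [0.4249 0.3395 0.0176] 0.017323362457121627
0.36 140 [0.4224 0.3602 0.0135] 0.006963110204834866
```

Run:
```python
from h import *
tgt(.4275,.312,.006,4.5)
f=grab('top','t14.png');W=cloud(f)
m=np.zeros(W.shape[:2],bool);m[135:240,150:225]=1
for zr in ((.012,.04),(.022,.045)):
    k=m&(W[...,2]>zr[0])&(W[...,2]<zr[1]);n,l,s,_=cv2.connectedComponentsWithStats(k.astype(np.uint8),connectivity=8);P=W[k];P=P[(P[:,0]>.54)&(P[:,0]<.76)&(P[:,1]>.16)];print(len(P),rect(P))
f=grab('wrist');W=cloud(f)
k=(W[...,2]>.02)&(W[...,2]<.045)&(W[...,0]>.54)&(W[...,0]<.76)&(W[...,1]>.15)&(W[...,1]<.31);print(k.sum(),rect(W[k]))
cv2.imwrite('pics/t14c.png',cv2.resize(cv2.imread('pics/t14.png')[135:240,150:230],None,fx=5.5,fy=5.5,interpolation=2))
```

```text
move [ -7.8 -68.6 124.9] [ 0.001 -0.    -0.157]
844 (array([0.6315, 0.2337, 0.2068, 0.1143]), 169.0)
621 (array([0.6513, 0.2252, 0.1811, 0.0961]), 10.4)
3004 (array([0.6541, 0.225 , 0.1753, 0.0977]), 8.0)
```

View pics/t14c.png

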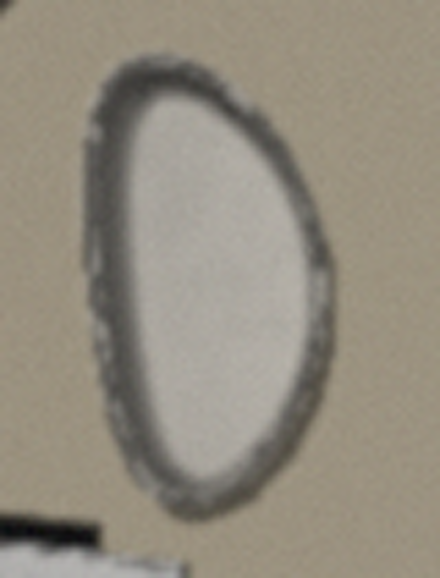

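Call:
{"name": "step_arm", "arguments": {"moves": [[-8, -69, 20, 0, 0, -0.157, 42], [-8, -69, 50, 0, 0, -0.157, 42], [-8, -69, 95, 0, 0, -0.157, 42], [-8, -69, 115, 0, 0, -0.157, 42], [-8, -69, 123, 0, 0, -0.157, 42], [-8, -69, 124, 0, 0, -0.157, 42], [-8, -69, 124, 0, 0, -0.157, 42], [-8, -69, 124, 0, 0, -0.157, 42]]}}

```text
clock: 35.5
tcp_pos: [0.4279, 0.313, 0.0082]
orientation: [2.132, 2.307, 0.005]
contact_force: [1.2, -0.6, -1.2]
grip_width: 0.0423
gripper_force: 0.0
```

Call:
{"name": "step_arm", "arguments": {"moves": [[0, 0, 0, 0, 0, 0, 5], [0, 0, 0, 0, 0, 0, 5], [0, 0, 0, 0, 0, 0, 5], [0, 0, -20, 0, 0, 0, 5], [0, 0, -70, 0, 0, 0, 5], [0, 0, -115, 0, 0, 0, 5], [0, 0, -115, 0, 0, 0, 5], [0, 0, -115, 0, 0, 0, 5]], "grip_force": 20}}

```text
clock: 36.3
tcp_pos: [0.4277, 0.3124, 0.1233]
orientation: [2.132, 2.306, 0.005]
contact_force: [1.5, -1.3, -0.8]
grip_width: 0.0173
gripper_force: 21.4
```

Run:
```python
from h import *
o=r.get_obs();p=o['tcp_pos'];print(p,o['grip_width'],o['gripper_force'])
tgt(.6,.26,.14,45);tgt(.657,.227,.1,98,base=(.6,.26,.14,45))
```

```text
[0.42773348 0.31235301 0.12332104] 0.01725573759729313 21.367052793502808
move [-65.7 167.7 -16.2] [ 0.004 -0.    -0.707]
move [-63.6  17.   40. ] [ 0.     0.    -0.925]
```

Syringe gripped. Carrying it to the dish.

Call:
{"name": "step_arm", "arguments": {"moves": [[-66, 168, -20, 0, 0, -0.707, 5], [-66, 168, -20, 0, 0, -0.707, 5], [-66, 168, -20, 0, 0, -0.707, 5], [-66, 168, -20, 0, 0, -0.707, 5], [-66, 168, -20, 0, 0, -0.707, 5], [-66, 168, -20, 0, 0, -0.707, 5], [-66, 168, -20, 0, 0, -0.707, 5], [-66, 168, -20, 0, 0, -0.707, 5]]}}

```text
clock: 37.1
tcp_pos: [0.5983, 0.2602, 0.1416]
orientation: [-1.201, -2.902, 0.0]
contact_force: [-0.0, -0.8, -0.4]
grip_width: 0.0172
gripper_force: 21.4
```

Call:
{"name": "step_arm", "arguments": {"moves": [[-64, 17, 30, 0, 0, -0.925, 5], [-64, 17, 30, 0, 0, -0.925, 5], [-64, 17, 30, 0, 0, -0.925, 5], [-64, 17, 30, 0, 0, -0.925, 5], [-64, 17, 30, 0, 0, -0.925, 5], [-64, 17, 30, 0, 0, -0.925, 5], [-64, 17, 30, 0, 0, -0.925, 5], [-64, 17, 30, 0, 0, -0.925, 5]]}}

```text
clock: 37.9
tcp_pos: [0.6565, 0.2269, 0.1122]
orientation: [-0.216, 3.134, 0.001]
contact_force: [0.4, -0.3, 0.4]
grip_width: 0.017
gripper_force: 21.4
```

Call:
{"name": "step_arm", "arguments": {"moves": [[0, 0, 0, 0, 0, 0, 5], [0, 0, 0, 0, 0, 0, 5], [0, 0, 0, 0, 0, 0, 5]]}}

```text
clock: 38.2
tcp_pos: [0.657, 0.2266, 0.1124]
orientation: [-0.218, 3.133, 0.001]
contact_force: [0.3, -0.6, 0.2]
grip_width: 0.0172
gripper_force: 21.4
```

Run:
```python
from h import *
o=r.get_obs();p=o['tcp_pos'];print(p,o['grip_width'],o['joints'].round(2))
grab('wrist','w15.png')
tgt(.657,.227,.014,98)
```

```text
[0.65698953 0.22658845 0.11238323] 0.017202881898789078 [ 0.18  0.83 -0.96  1.55  0.72  1.15  0.77]
move [ 0.1  0.4 98.4] [ 0.     0.001 -0.   ]
```

View pics/w15.png

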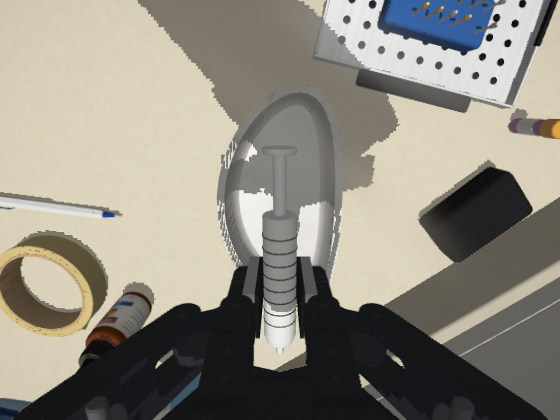

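The syringe lies along the dish, over its middle. Lowering and releasing.

Call:
{"name": "step_arm", "arguments": {"moves": [[0, 0, 45, 0, 0, 0, 5], [0, 0, 80, 0, 0, 0, 5], [0, 0, 94, 0, 0, 0, 5], [0, 0, 99, 0, 0, 0, 5], [0, 0, 99, 0, 0, 0, 5], [0, 0, 99, 0, 0, 0, 5]]}}

```text
clock: 38.85
tcp_pos: [0.6581, 0.2275, 0.0152]
orientation: [-0.22, 3.131, 0.003]
contact_force: [-0.2, 0.1, 0.4]
grip_width: 0.0172
gripper_force: 21.4
```

Call:
{"name": "step_arm", "arguments": {"moves": [[0, 0, 0, 0, 0, 0, 28], [0, 0, 0, 0, 0, 0, 28], [0, 0, 0, 0, 0, 0, 28], [0, 0, -30, 0, 0, 0, 28], [0, 0, -80, 0, 0, 0, 28], [0, 0, -130, 0, 0, 0, 28], [0, 0, -160, 0, 0, 0, 28], [0, 0, -160, 0, 0, 0, 28]]}}

```text
clock: 39.65
tcp_pos: [0.6591, 0.2286, 0.1795]
orientation: [-0.219, 3.125, 0.006]
contact_force: [0.3, 1.0, -0.2]
grip_width: 0.0284
gripper_force: 0.0
```

Call:
{"name": "step_arm", "arguments": {"moves": [[-100, 0, -170, 0, 0, 0, 28], [-100, 0, -170, 0, 0, 0, 28], [-100, 0, -170, 0, 0, 0, 28], [-100, 0, -170, 0, 0, 0, 28], [-100, 0, -170, 0, 0, 0, 28], [-100, 0, -170, 0, 0, 0, 28]]}}

```text
clock: 40.25
tcp_pos: [0.7561, 0.2409, 0.3433]
orientation: [-0.22, 3.133, 0.002]
contact_force: [-1.1, -0.2, -1.0]
grip_width: 0.0281
gripper_force: 0.0
```

Run:
```python
from h import *
o=r.get_obs();p=o['tcp_pos'];print(p,o['grip_width'],o['contact_force'])
f=grab('wrist','w16.png');W=cloud(f)
comps(f,W,BLU,(.012,.0245),smin=90)
f=grab('top','t16.png');W=cloud(f);plate(W,(.512,-.269),90);plate(W,(.5945,-.266),90)
cv2.imwrite('pics/fin.png',np.vstack([cv2.resize(cv2.imread('pics/w16.png'),(400,300)),cv2.resize(cv2.imread('pics/t16.png'),(400,300))]))
```

```text
[0.75609699 0.24093142 0.34332267] 0.028110496726869202 [-1.13913217 -0.15083031 -0.98081363]
plane slope [-0.003  0.008] z 0.0513 rect (array([-0.0003,  0.    ,  0.1193,  0.0335]), 1.0)
-1 -1 0.0512 -1 1 0.0513 1 -1 0.0511 1 1 0.0513 
plane slope [-0.003 -0.005] z 0.0512 rect (array([0.    , 0.    , 0.1189, 0.0339]), 180.0)
-1 -1 0.0515 -1 1 0.0513 1 -1 0.051 1 1 0.051
```

View pics/fin.png

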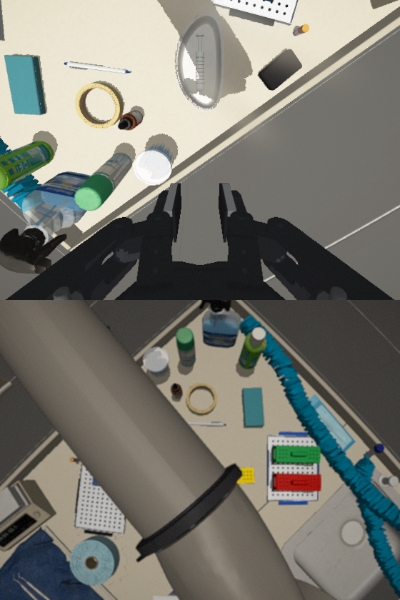

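The syringe lies in the dish at (200,60), both lidded boxes are on the blue tray at (293,470), and the arm is clear. Handing in.

```bash
python3 -c "
from bench import r
print(r.hand_in())"
```

```text
the job is handed in; nothing more can be done
None
```

I handed the job in at about 40 s. The green and red boxes each hold a handpiece under their own seated lid on the blue tray, the bur stand is bare on the black tray (no yellow box), and the one syringe is in the dish; no verdict came back.

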